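# Hang the weight pail on the spring balance

### The job

Check the spring balance with the weight pail: swing the pail's flat-lying handle up, then carry the pail by it, without tipping it, and hang the handle in the dip of both prongs of the balance's hook. Lower it gently until the balance carries the whole weight, let go, and leave the pail hanging still; leave the other things on the bench where they are.

Things in the scene. Friction and masses are not known exactly. Their poses are not given: they have to be found in the camera images.
- pail: open steel pail, 105 mm across the rim (84 at the foot), 80 mm high, brass disc weights fixed inside, 0.33 to 0.56 kg in all. Origin: centre of its underside, z up. Its swing handle (bail) is pivoted in two ears at y = -63 and +63 mm, 74 mm above the underside; lying flat it reaches out to the pail's -x side, about level with the rim.
- bail (a joint): angle of the swing handle (rad): 0 lying flat out to the pail's -x side, 1.57 upright, 3.1 flat on the +x side. The hinge is a little stiff (0.03 N m): the handle stays at whatever angle it is left. Upright, the bar's centre is 146 mm above the pail's underside, 66 mm above the rim.
- bail_grip (a point): centre of the red round grip sleeve (14 mm thick, 40 long) in the middle of the handle's straight cross bar, 72 mm from the hinge line; y along the bar, -x from hinge line to bar. Beside the sleeve the bar is bare 6 mm wire out to y = 47 mm each way, then bends back to the legs at 63 mm. Lying flat, sleeve and rim are about 10 mm apart.
- balance: fixed spring balance stand: aluminium foot plate 120 mm wide, 13 mm high, from x = -120 to +30 mm; steel post; grey head 40x66 mm from 160 to 250 mm high, a black screw on it to 262 mm. Origin on the bench under the post, z up. Its hook points to -x: two parallel prongs of 7 mm round steel at y = -32 and +32 mm, 57 mm clear between them.
- hook_seat (a point): where the bar's centre lies when hung, its bare wire on both prongs, the sleeve between them; 96 mm out from the post, 206.5 mm high unloaded; sinks with the hook; axes as the balance's. From a cross plate at x = +70 mm each prong runs level (top 13 mm above this point), drops at x = +20 into a dip (floor x -8 to +8, underside 10 mm below this point), rises to a tip at x = -20, top 14 mm above.
- load_hook (a joint): how far the hook has sunk under load (m): 0 unloaded, stop at 0.030; spring 250 N/m that starts to give at about 1 N, so the pail's weight sinks it by about 9 to 18 mm.
- power_sensor: black round power sensor with a short stalk, 51x66x18 mm, a bystander; origin under its centre
- dust_blower: orange rubber dust blower lying on its side, 48x125x48 mm, a bystander; origin under its bulb
- propanol_bottle: white dropper bottle with a red cap, 40x40x95 mm, a bystander; origin under its centre
- pocket_torch: black pocket torch lying, 25x104x25 mm, a bystander; origin under its middle
- gel_box_a: flat black box with a clear lid, 57x52x12 mm, a bystander; origin under its centre
- fibre_cleaner: blue fibre cleaner box lying flat, 34x90x30 mm, a bystander; origin under its middle

How it is judged:
By the outcome, as a careful person would: the job done as asked, in the order asked, and still so for the second after the job is handed in, with the robot touching nothing.
It also fails if it takes over 72 s, if anything falls off the work surface, if the arm or the gripper's body presses on something with over 40 N, if the wrist force passes 120 N, or if a joint passes its speed limit or range.

### The arm

A 6-joint arm with a two-finger parallel gripper is mounted at the origin on a cart in front of the work surface, level with it; the furniture and walls round the work are solid. World frame = base frame: x ahead of the robot, y to its left, z up, the work surface at z = 0. Lengths are in mm, angles in rad, forces in N, time in s.
With the tool pointing down it reaches from about 350 to 975 mm from the base axis. Payload 7.1 kg.
Tool frame: the origin (TCP) lies at the very end of the fingers, on their centre line; the grasp point (between the pads) lies 19 mm behind it; z points along the fingers, y is the direction in which the jaws open and shut (so a half turn about z gives the same grasp; the last joint's range is limited). The gripper opens to 88 mm and grips with 3 to 60 N. Pads are 20 mm wide; open, the fingers measure 115 mm over their backs; the gripper's body (75 mm by 178 mm) begins 61 mm behind the grasp point.
Start: joints at [-0.019, 0.423, 1.63, -0, 1.089, -0.019], TCP at [624.984, 0.026, 222.675] pointing down, gripper open.
Joint ranges: [-3, 3], [-0.9, 2.11], [0.09, 2.58], [-1.31, 4.45], [0.11, 2.69], [-2.54, 2.54]. Speed limits (rad/s): [2.39, 2.39, 3.01, 3.14, 3.14, 3.14].

### API

Orientations are given as a rotation vector (axis times angle).
In Python, from workcell import * gives the robot as it stands.
- The arm moves only by the tool play_rows, never from a script. Its argument "plan" is text: rows parted by semicolons, each of 7 numbers parted by spaces: the finger opening in cm, from 0 to 8.78, then the shift along the tool's x, y, z in cm, then the turn, a rotation vector about the tool's x, y, z in degrees. A call has 1 to 20 rows; each row shifts and turns the commanded pose from where the row before left it, along the tool's axes as they then stand; what a row does not reach is not made up. A row lasts 1/8 s, in which the tool goes at most 62.5 mm and 10.7 degrees, less where a joint would pass 70% of its speed; a pose out of reach is approached as far as the arm can. A call is refused whole if a number of a shift passes 6.25 or a number of a turn 10.7, either way. A call with a gripper value outside its range is refused whole. The fingers move at their own pace and stop on an object; the grip force is fixed at half the most. Time passes only in rows, so rows that do not move let the fingers close. It gives the time, the measured TCP pose, the force and the opening at its end, in the units of the state.
- get_obs(): the state, without advancing time (a new reading comes with each control period).
- get_image(name): name is "scene" or "side" or "wrist"; returns a dict with "pixels" (384x512x3 uint8, red, green, blue), "range_z" (384x512 float32, mm along the optical axis (not along the pixel's ray), 0 where there is no reading), "fx", "fy", "cx", "cy" (pixels), "distortion" ([k1, k2, p1, p2, k3] as OpenCV has them; the pictures are not rectified), "eye" and "attitude" of the camera in the world. Camera axes: x right, y down, z forward; pixel columns grow to the right and rows downward; lengths in mm; the calibration is good to about 2 mm. A picture is of the moment at which its call begins.
- close_job(): hands the job in, once; it reports no verdict.
The state is a dict: "t": time; "qpos": joint angles; "qvel": joint speeds; "joint_torque": joint torques, N m; "ee_pos": TCP position; "orientation": TCP orientation; "ft_force": force on the tool from outside, world axes, zero at the start; "moment": the same for the moment, N m; "width": finger opening in mm.
Only numpy, scipy, OpenCV 4.12 (cv2) and the standard library are available. Lean on these libraries where they do the work, as an engineer would, in place of code of your own. Each camera call takes 0.05 s, during which the arm holds its last target. There are 200 camera calls.

## Working session

There is one attempt and no reset: what is moved stays moved. The work goes in short steps, Python scripts to look and compute and a tool call to move; the robot and the scene stay as the last step left them, time stands still between calls to the robot, and variables do not carry over. Pictures are saved under pics/ and viewed, about 8 in all and at most 12, crops included, and the job is handed in when it is done.

Besides the shell and the picture viewer there is one more tool, called after "Request:" as name(argument=value, ...) on one line, values as JSON. play_rows: Moves the arm, as the interface text tells. Its arguments: {"type":"object","properties":{"plan":{"type":"string"}},"required":["plan"]}

```bash
mkdir -p pics; ls; cat > h.py <<'E'
from workcell import *
import numpy as np, cv2
from scipy.spatial.transform import Rotation as R
def cloud(im):
    K=np.array([[im['fx'],0,im['cx']],[0,im['fy'],im['cy']],[0,0,1]])
    h,w=im['range_z'].shape
    u,v=np.meshgrid(np.arange(w),np.arange(h))
    p=cv2.undistortPoints(np.stack([u,v],-1).reshape(-1,1,2).astype(np.float64),K,np.array(im['distortion'],float)).reshape(h,w,2)
    z=im['range_z']; P=np.dstack([p[...,0]*z,p[...,1]*z,z])
    A=np.array(im['attitude'],float)
    A=A if A.shape==(3,3) else R.from_rotvec(A).as_matrix() if A.size==3 else R.from_quat(A).as_matrix()
    W=P@A.T+np.array(im['eye']); W[z<=0]=np.nan
    return W
def save(im,n): cv2.imwrite('pics/'+n,im['pixels'][...,::-1])
E
python3 - <<'E'
from h import *
for n in('scene','side'):
    im=get_image(n); save(im,n+'0.png'); W=cloud(im); np.savez(n+'0.npz',W=W,px=im['pixels']); print(n,im['eye'],im['attitude'],W[200,256])
a=[cv2.imread(f'pics/{n}0.png') for n in('scene','side')]
o=get_obs(); print(o)
E
```

```text
pics
scene [  56.83868534  585.91517436 1020.31301383] [-0.86874452  2.57890449 -1.03007768] [ 605.39024396 -145.13089337    0.73777257]
side [  33.50997282 -901.20552295  635.73497712] [-1.99923109  0.5342413  -0.33673329] [590.09161198  54.3016003   13.37577789]
{'t': 0.1, 'qpos': array([-1.89803492e-02,  4.23765843e-01,  1.63054482e+00, -1.08657196e-05,
        1.08865355e+00, -1.89521784e-02]), 'qvel': array([-4.54516242e-04, -9.25350235e-04, -1.54404009e-03,  3.90108373e-05,
       -1.20778532e-04, -4.48488975e-04]), 'joint_torque': array([ 6.49496542e-04, -5.45618248e+01, -2.74323839e+01,  6.46709581e-02,
        1.88581715e-02,  1.54216096e-06]), 'ee_pos': array([6.24518174e+02, 4.41656822e-02, 2.22005576e+02]), 'orientation': array([-2.22077295e+00, -2.22072159e+00,  1.50467387e-03]), 'ft_force': array([-0.10899099, -0.03103282, -1.02819227]), 'moment': array([0.04139086, 0.00042044, 0.02039522]), 'width': 87.99005863216244}
```

View pics/scene0.png

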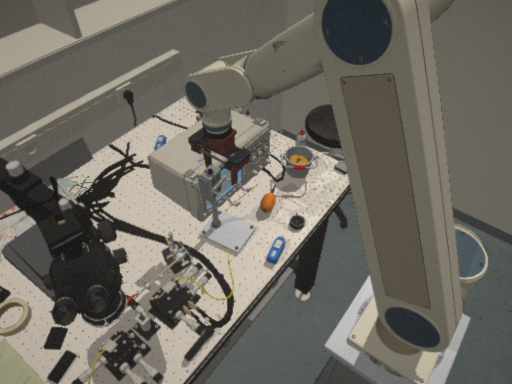

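View pics/side0.png

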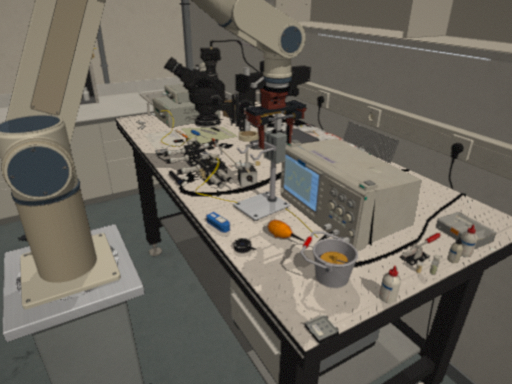

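The scene picture shows the pail at about (298,160) and the balance post at about (210,195), with its plate at (228,232). In the side picture the pail is at (335,260), its red grip at (308,242), and the balance at (270,180).

```bash
python3 - <<'E'
from h import *
S=np.load('side0.npz');C=np.load('scene0.npz')
for nm,D,box in(('side',S,(225,230,295,370)),('scene',C,(140,185,275,325))):
    W=D['W'];px=D['px'].astype(int);r0,r1,c0,c1=box
    if nm=='side': r1=290; r0=225
    w=W[r0:r1,c0:c1].reshape(-1,3);p=px[r0:r1,c0:c1].reshape(-1,3)
    red=(p[:,0]>130)&(p[:,1]<60)&(p[:,2]<60)
    print(nm,'red n',red.sum(),np.nanmedian(w[red],0)); print(np.round(w[red][:40:4]))
    rim=(w[:,2]>72)&(w[:,2]<88)&~red
    q=w[rim]; print('rim n',len(q),np.nanmin(q,0),np.nanmax(q,0))
    if len(q)>10:
        m=np.median(q,0)
        from scipy.optimize import least_squares
        f=least_squares(lambda a:np.hypot(q[:,0]-a[0],q[:,1]-a[1])-52,m[:2],loss='soft_l1',f_scale=2); print('circle',f.x,f.cost)
# balance
for nm,D in(('side',S),('scene',C)):
    W=D['W'].reshape(-1,3)
    near=np.abs(W[:,0]-620)<200; near&=np.abs(W[:,1]-20)<260
    pl=W[near&(W[:,2]>9)&(W[:,2]<17)]
    print(nm,'plate n',len(pl),np.round(np.percentile(pl,[2,50,98],axis=0)))
a=cv2.resize(S['px'][110:300,210:400,::-1],None,fx=3,fy=3,interpolation=cv2.INTER_CUBIC)
b=cv2.resize(C['px'][130:260,180:330,::-1],None,fx=3,fy=3,interpolation=cv2.INTER_CUBIC)
cv2.imwrite('pics/cs.png',a);cv2.imwrite('pics/cc.png',b)
for (v,u) in [(206,262),(208,270),(150,275),(170,275),(185,272),(245,240),(217,217)]: print('side',(u,v),np.round(S['W'][v,u]))
for (v,u) in [(232,228),(180,207),(195,212),(168,205),(222,298),(200,268),(160,298)]: print('scene',(u,v),np.round(C['W'][v,u]))
E
```

```text
side red n 35 [ 528.45354846 -305.50893233   89.83872894]
[[ 541. -296.   92.]
 [ 543. -298.   90.]
 [ 540. -302.   90.]
 [ 535. -304.   90.]
 [ 531. -305.   89.]
 [ 521. -310.   93.]
 [ 517. -312.   92.]
 [ 515. -311.   90.]
 [ 526. -312.   86.]]
rim n 712 [ 485.9758968  -416.56532015   72.02475123] [ 722.9495342  -272.672018     87.92321577]
circle [ 569.43118084 -359.69660443] 28230.56320091414
scene red n 21 [ 530.47888198 -301.37249362   90.60358171]
[[ 547. -298.   86.]
 [ 533. -300.   93.]
 [ 523. -311.   90.]
 [ 539. -291.   91.]
 [ 530. -304.   86.]
 [ 519. -312.   87.]]
rim n 272 [ 487.9938707  -416.27684115   72.12942948] [ 628.0918898  -273.17531579   87.9634521 ]
circle [ 569.43510132 -358.01095762] 4393.8688240172105
side plate n 1365 [[ 427. -169.    9.]
 [ 580.   28.   13.]
 [ 711.  224.   17.]]
scene plate n 1929 [[ 428. -146.    9.]
 [ 584.   52.   13.]
 [ 790.  242.   17.]]
side (262, 206) [588.  12.  12.]
side (270, 208) [602. -17.  15.]
side (275, 150) [627.   3. 205.]
side (275, 170) [644.  26. 124.]
side (272, 185) [633.  23.  74.]
side (240, 245) [ 423. -146.   15.]
side (217, 217) [421.  -0.  27.]
scene (228, 232) [589.  28.   8.]
scene (207, 180) [628.  57. 249.]
scene (212, 195) [621.  51. 186.]
scene (205, 168) [709. -17. 194.]
scene (298, 222) [ 426. -140.   17.]
scene (268, 200) [ 548. -137.   47.]
scene (298, 160) [ 570. -356.   60.]
```

View pics/cs.png

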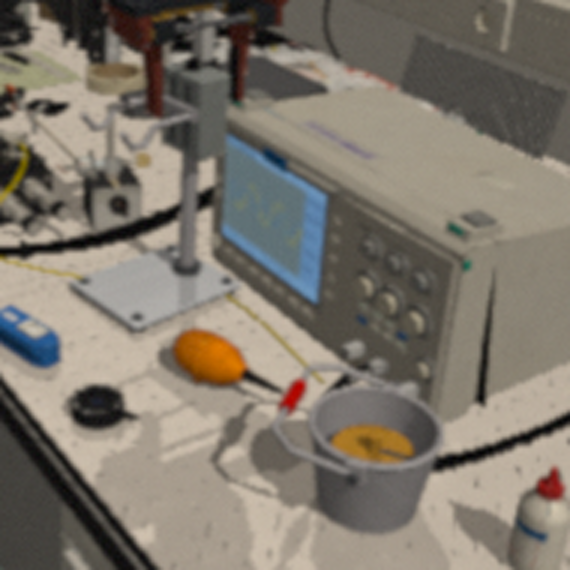

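View pics/cc.png

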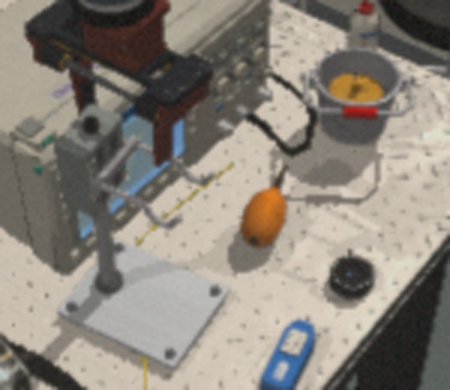

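```bash
python3 - <<'E'
from h import *
from scipy.optimize import least_squares
S=np.load('side0.npz')['W'];C=np.load('scene0.npz')['W']
# plate regions as polygons
def poly(W,pts):
    m=np.zeros(W.shape[:2],np.uint8);cv2.fillPoly(m,[np.array(pts,np.int32)],1);return W[m>0]
for nm,W,pp in(('side',S,[(228,205),(256,225),(297,204),(262,186)]),('scene',C,[(194,230),(237,258),(262,226),(222,205)])):
    q=poly(W,pp);b=q[(q[:,2]>6)&(q[:,2]<20)]
    print(nm,len(b),'z',np.median(b[:,2]),cv2.minAreaRect(b[:,:2].astype(np.float32)))
    g=q[np.abs(q[:,2])<5];print('bench z',len(g),np.median(q[q[:,2]<5][:,2]))
for nm,W,pp in(('side',S,[(234,130),(265,130),(275,165),(234,165)]),('scene',C,[(210,170),(260,180),(250,210),(210,205)])):
    q=poly(W,pp);q=q[(q[:,2]>185)&(q[:,2]<230)&(q[:,0]<660)];print(nm,'prong/head');q=q[np.argsort(q[:,0])];print(np.round(q[::max(1,len(q)//45)]).astype(int).tolist())
for nm,W,pp in(('side',S,[(255,110),(290,110),(290,170),(255,170)]),('scene',C,[(196,165),(222,165),(222,215),(196,215)])):
    q=poly(W,pp)
    for a,b in((40,150),(165,245),(245,252)):
        t=q[(q[:,2]>a)&(q[:,2]<b)&(abs(q[:,0]-640)<45)];print(nm,a,len(t),np.round(np.percentile(t,[3,50,97],axis=0)).tolist())
# pail
for nm,W in(('side',S),('scene',C)):
    q=W.reshape(-1,3);d=np.hypot(q[:,0]-570,q[:,1]+358);q=q[(d<100)]
    d=np.hypot(q[:,0]-570,q[:,1]+358)
    print(nm,'top z of rim',np.percentile(q[(d<56)&(q[:,2]<110)][:,2],[80,90,95,99]))
    r=q[(q[:,2]>76)&(q[:,2]<86)];d=np.hypot(r[:,0]-570,r[:,1]+358);r=r[d<58]
    f=least_squares(lambda a:np.hypot(r[:,0]-a[0],r[:,1]-a[1])-51.5,[570,-358],loss='soft_l1',f_scale=2);print('rim',len(r),f.x)
    r=q[(q[:,2]>20)&(q[:,2]<60)];
    f=least_squares(lambda a:np.hypot(r[:,0]-a[0],r[:,1]-a[1])-(42+10*r[:,2]/80),[570,-358],loss='soft_l1',f_scale=2);print('wall',len(r),f.x)
    r=q[(q[:,2]>68)&(q[:,2]<100)];d=np.hypot(r[:,0]-570,r[:,1]+358);r=r[(d>58)&(r[:,1]<-270)]
    M=cv2.minAreaRect(r[:,:2].astype(np.float32));print('bail pts',len(r),M)
    r=r[np.argsort(np.arctan2(r[:,1]+358,r[:,0]-570))];print(np.round(r[::max(1,len(r)//30)]).astype(int).tolist())
E
```

```text
side 888 z 12.836206352972113 ((600.5799560546875, 17.309574127197266), (172.36843872070312, 142.101318359375), 4.992227554321289)
bench z 439 -0.31810575913209505
scene 1282 z 12.85516339217827 ((594.3612060546875, 17.3765869140625), (155.70152282714844, 147.29029846191406), 3.802960157394409)
bench z 502 -0.4411786999184528
side prong/head
[[514, 46, 219], [519, 49, 217], [523, 45, 204], [525, -20, 218], [527, -18, 213], [530, 51, 198], [531, 46, 202], [534, 51, 203], [536, -14, 200], [538, -16, 204], [541, -16, 200], [543, -18, 200], [546, 48, 202], [549, -14, 198], [551, 51, 210], [554, 50, 219], [555, -9, 204], [557, -13, 205], [558, -16, 206], [559, -14, 208], [561, 51, 218], [564, -11, 206], [566, -9, 218], [567, -12, 219], [569, 9, 227], [570, -13, 215], [571, -5, 225], [573, -9, 223], [575, -5, 224], [576, -8, 229], [579, -10, 219], [583, 57, 219], [586, 57, 218], [589, -11, 214], [593, 55, 214], [597, -9, 215], [602, -7, 220], [606, 36, 215], [608, 27, 221], [608, 15, 221], [609, 22, 212], [609, 11, 219], [611, 37, 223], [611, 15, 224], [613, 29, 222], [616, 39, 222], [618,
[... 2483 characters left out ...]
4921875), (136.2929229736328, 133.73797607421875), 29.933094024658203)
[[495, -363, 82], [501, -373, 81], [508, -385, 79], [516, -392, 79], [515, -397, 80], [530, -401, 80], [591, -413, 79], [625, -329, 74], [627, -320, 75], [617, -317, 82], [612, -310, 80], [605, -300, 81], [596, -287, 86], [589, -283, 83], [579, -280, 86], [569, -279, 87], [564, -284, 87], [558, -288, 87], [549, -286, 89], [549, -299, 89], [543, -297, 93], [541, -295, 77], [535, -297, 93], [533, -300, 93], [530, -303, 91], [525, -301, 91], [521, -302, 88], [517, -302, 90], [515, -305, 89], [511, -307, 85], [511, -312, 91], [506, -318, 89], [501, -323, 89], [494, -326, 86], [490, -333, 87], [493, -344, 88], [491, -357, 84]]
```

```bash
cat > plan.py <<'E'
from h import *
import json,os,sys
F='cmd.json'
def load():
    if os.path.exists(F):
        d=json.load(open(F)); return np.array(d['p']),R.from_rotvec(d['r'])
    return np.array([624.984,.026,222.675]),R.from_rotvec(get_obs()['orientation'])
def pose(az,th):   # azimuth of lean (deg), tilt from vertical (deg)
    a,t=np.radians([az,th]);e=np.array([np.cos(a),np.sin(a),0]);k=np.array([0,0,1.])
    y=np.cos(t)*e+np.sin(t)*k;z=np.sin(t)*e-np.cos(t)*k
    return R.from_matrix(np.c_[np.cross(y,z),y,z])
def rows(segs):
    """segs: (width_cm,[(p,Rot)...] waypoints one per row); prints rows, stores the new commanded pose"""
    p,r=load();out=[]
    for w,wp in segs:
        for tp,tr in wp:
            d=np.round(r.inv().apply(tp-p)/10,2);v=np.round(np.degrees((r.inv()*tr).as_rotvec()),1)
            out.append(' '.join(f'{x:g}' for x in [w,*(d+0),*(v+0)]))
            p=p+r.apply(d*10);r=r*R.from_rotvec(np.radians(v))
    json.dump(dict(p=p.tolist(),r=r.as_rotvec().tolist()),open(F,'w'))
    print(len(out),'rows; end',np.round(p,1),np.round(r.as_rotvec(),3));print('; '.join(out))
def lin(p0,r0,p1,r1,n,ease=True):
    dv=(r0.inv()*r1).as_rotvec();o=[]
    for i in range(1,n+1):
        s=i/n; s=s*s*(3-2*s) if ease else s
        o.append((p0+s*(np.asarray(p1)-p0),r0*R.from_rotvec(s*dv)))
    return o
E
python3 - <<'E'
from plan import *
p,r=load(); up=p+[0,0,85]
G=np.array([530.3,-302.2,83.5]);T=pose(-56,45);z=T.as_matrix()[:,2]
pre=G+10*z-130*z; print(pre)
rows([(8.78,lin(p,r,up,r,4,False)+lin(up,r,pre,T,16))])
E
```

```text
[ 482.85090872 -231.85382927  168.35281374]
20 rows; end [ 482.8 -231.9  168.4] [2.27  0.695 0.288]
8.78 0 0 -2.12 0 0 0; 8.78 0 -0.01 -2.13 0 0 0; 8.78 0 0 -2.12 0 0 0; 8.78 0 0 -2.13 0 0 0; 8.78 -0.26 -0.16 0.16 -0.5 -0.2 0.6; 8.78 -0.74 -0.45 0.44 -1.3 -0.7 1.7; 8.78 -1.16 -0.67 0.68 -2 -1.1 2.6; 8.78 -1.53 -0.84 0.89 -2.7 -1.4 3.4; 8.78 -1.84 -0.93 1.05 -3.1 -1.7 4; 8.78 -2.08 -0.96 1.18 -3.5 -1.8 4.5; 8.78 -2.27 -0.93 1.27 -3.7 -2 4.8; 8.78 -2.37 -0.85 1.33 -3.9 -2.1 4.9; 8.78 -2.39 -0.73 1.37 -3.8 -2 4.9; 8.78 -2.32 -0.6 1.37 -3.8 -2 4.8; 8.78 -2.18 -0.47 1.31 -3.5 -1.8 4.5; 8.78 -1.93 -0.34 1.22 -3.1 -1.7 4; 8.78 -1.63 -0.22 1.06 -2.6 -1.4 3.4; 8.78 -1.24 -0.14 0.85 -2.1 -1.1 2.6; 8.78 -0.79 -0.08 0.55 -1.3 -0.7 1.7; 8.78 -0.28 -0.02 0.2 -0.5 -0.2 0.6
```

Request:
play_rows(plan="8.78 0 0 -2.12 0 0 0; 8.78 0 -0.01 -2.13 0 0 0; 8.78 0 0 -2.12 0 0 0; 8.78 0 0 -2.13 0 0 0; 8.78 -0.26 -0.16 0.16 -0.5 -0.2 0.6; 8.78 -0.74 -0.45 0.44 -1.3 -0.7 1.7; 8.78 -1.16 -0.67 0.68 -2 -1.1 2.6; 8.78 -1.53 -0.84 0.89 -2.7 -1.4 3.4; 8.78 -1.84 -0.93 1.05 -3.1 -1.7 4; 8.78 -2.08 -0.96 1.18 -3.5 -1.8 4.5; 8.78 -2.27 -0.93 1.27 -3.7 -2 4.8; 8.78 -2.37 -0.85 1.33 -3.9 -2.1 4.9; 8.78 -2.39 -0.73 1.37 -3.8 -2 4.9; 8.78 -2.32 -0.6 1.37 -3.8 -2 4.8; 8.78 -2.18 -0.47 1.31 -3.5 -1.8 4.5; 8.78 -1.93 -0.34 1.22 -3.1 -1.7 4; 8.78 -1.63 -0.22 1.06 -2.6 -1.4 3.4; 8.78 -1.24 -0.14 0.85 -2.1 -1.1 2.6; 8.78 -0.79 -0.08 0.55 -1.3 -0.7 1.7; 8.78 -0.28 -0.02 0.2 -0.5 -0.2 0.6")

```text
t: 2.6
ee_pos: [493.4, -220.9, 200.6]
orientation: [2.321, 0.724, 0.24]
ft_force: [-0.2, 0.7, -0.5]
width: 87.8
```

Request:
play_rows(plan="3.2 0 0 0 0 0 0; 3.2 0 0 0 0 0 0; 3.2 0 0 0 0 0 0; 3.2 0 0 0 0 0 0")

```text
t: 3.1
ee_pos: [493.8, -220.9, 201.0]
orientation: [2.32, 0.724, 0.241]
ft_force: [0.4, -0.2, 0.3]
width: 51.5
```

```bash
python3 - <<'E'
from plan import *
o=get_obs();p,r=load();print(o['ee_pos'],o['orientation'],o['qpos'],o['width'],p,np.degrees((r.inv()*R.from_rotvec(o['orientation'])).as_rotvec()))
im=get_image('wrist');save(im,'w1.png');W=cloud(im);px=im['pixels'].astype(int)
m=(px[...,0]>110)&(px[...,1]<60)&(px[...,2]<60)&(np.abs(W[...,2]-85)<25)&(np.hypot(W[...,0]-530,W[...,1]+302)<60)
print(m.sum(),np.nanmedian(W[m],0));q=W[m]
if len(q)>5:
    c,s,vv=np.linalg.svd(q-np.median(q,0),full_matrices=False);print(vv[0],np.percentile(q@vv[0],[2,98]),np.percentile(q[:,2],[2,50,98]))
E
```

```text
[ 493.76993189 -220.94916142  201.03700834] [2.32011109 0.72423971 0.24067307] [-0.15432333  0.25183447  2.20666344 -1.31071045  0.54187248  1.93645995] 51.534064686338446 [ 482.82507728 -231.86968889  168.37857848] [ 3.4955088  -1.00999783 -1.07418147]
462 [ 531.93199048 -300.40591843   89.57237407]
[-0.83171971 -0.55516568 -0.00577846] [-294.15970197 -257.78051571] [84.46381082 89.57237407 91.78182106]
```

View pics/w1.png

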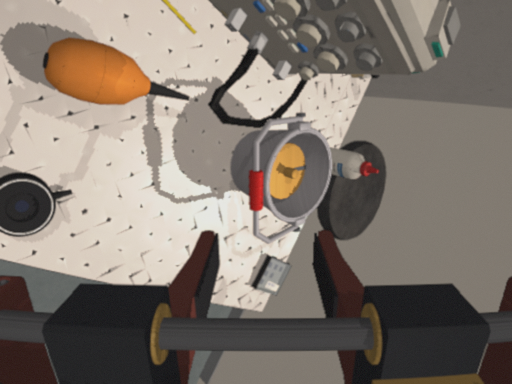

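The wrist view shows the sleeve at (257,190), lying on its expected axis, and the pail undisturbed. The commanded pose wasn't reached because joint 4 sits at its limit of -1.31. I'll work out a small kinematic model to choose a feasible tilt.

```bash
cat > ik.py <<'E'
from plan import *
from scipy.optimize import brentq
D=[([624.518,.044,222.006],[-2.22077,-2.22072,.0015],[-.018980,.423766,1.630545,0,1.088654,-.018952]),
   ([493.770,-220.949,201.037],[2.320111,.724240,.240673],[-.154323,.251834,2.206663,-1.310710,.541872,1.936460])]
z=lambda r:R.from_rotvec(r).as_matrix()[:,2]
p,r,q=D[1];g=lambda L:np.arctan2(*(np.array(p)-L*z(r))[1::-1])-q[0]
L=brentq(g,50,400)
A=[];b=[]
for p,r,q in D:
    w=np.array(p)-L*z(r);a,c=q[1],q[1]+q[2]
    A+=[[np.sin(a),np.sin(c),1,0],[np.cos(a),np.cos(c),0,1]];b+=[np.hypot(*w[:2]),w[2]]
L2,L3,a1,h0=np.linalg.solve(A,b)
def ik(p,r):
    M=r.as_matrix();w=np.asarray(p)-L*M[:,2];q1=np.arctan2(w[1],w[0]);X=np.hypot(*w[:2])-a1;Z=w[2]-h0
    c3=(X*X+Z*Z-L2**2-L3**2)/(2*L2*L3)
    if abs(c3)>1:return None
    q3=np.arccos(c3);q2=np.arctan2(X,Z)-np.arctan2(L3*np.sin(q3),L2+L3*np.cos(q3))
    c=q2+q3;e=np.array([np.cos(q1),np.sin(q1),0]);k=np.array([0,0,1.])
    f=np.sin(c)*e+np.cos(c)*k;d=np.cos(c)*e-np.sin(c)*k;s=np.cross(k,e)
    q5=np.arccos(np.clip(M[:,2]@f,-1,1));q4=np.arctan2(M[:,2]@s,M[:,2]@d)
    return np.round([q1,q2,q3,q4,q5],2)
if __name__=='__main__':
    print(L,L2,L3,a1,h0)
    for p,r,q in D: print(q[:5],ik(p,R.from_rotvec(r)))
    C=np.array([570.3,-361.5]);az=-56;e=np.array([np.cos(np.radians(az)),np.sin(np.radians(az))])
    for th in(25,30,35,40):
        T=pose(az,th);zz=T.as_matrix()[:,2]
        for be in(.13,.8,1.57):
            G=np.r_[C-72*np.cos(be)*e,74+72*np.sin(be)]
            print(th,be,ik(G+8*zz,T),ik(G-90*zz,T))
        G=np.array([544.,18,232]);print('hook',ik(G+8*(zz:=pose(5.5,th).as_matrix()[:,2]),pose(5.5,th)))
E
python3 ik.py
```

```text
285.7673261559784 729.6437283238284 432.66569325961683 -58.184470939345005 43.812224612904316
[-0.01898, 0.423766, 1.630545, 0, 1.088654] [0.   0.42 1.63 0.   1.09]
[-0.154323, 0.251834, 2.206663, -1.31071, 0.541872] [-0.15  0.25  2.21 -1.31  0.54]
25 0.13 [-0.42  0.47  2.09 -0.84  0.31] [-0.37  0.32  2.05 -0.57  0.47]
25 0.8 [-0.44  0.43  2.01 -0.61  0.39] [-0.39  0.3   1.96 -0.46  0.56]
25 1.57 [-0.48  0.45  1.89 -0.48  0.45] [-0.45  0.33  1.85 -0.38  0.61]
hook [0.02 0.21 2.05 0.08 0.45]
30 0.13 [-0.39  0.47  2.14 -1.28  0.29] [-0.33  0.32  2.12 -0.86  0.41]
30 0.8 [-0.42  0.43  2.06 -0.94  0.34] [-0.36  0.29  2.03 -0.67  0.48]
30 1.57 [-0.46  0.44  1.95 -0.73  0.38] [-0.42  0.31  1.92 -0.56  0.52]
hook [0.01 0.19 2.1  0.13 0.33]
35 0.13 [-0.37  0.47  2.19 -1.68  0.34] [-0.29  0.32  2.18 -1.21  0.4 ]
35 0.8 [-0.39  0.43  2.11 -1.34  0.33] [-0.32  0.28  2.09 -0.97  0.44]
35 1.57 [-0.44  0.44  2.   -1.09  0.34] [-0.39  0.3   1.99 -0.82  0.45]
hook [0.01 0.18 2.16 0.26 0.2 ]
40 0.13 [-0.34  0.48  2.24 -1.96  0.42] [-0.25  0.32  2.25 -1.55  0.44]
40 0.8 [-0.37  0.43  2.16 -1.7   0.38] [-0.29  0.28  2.16 -1.3   0.44]
40 1.57 [-0.43  0.44  2.05 -1.49  0.34] [-0.35  0.3   2.06 -1.14  0.42]
hook [0.   0.18 2.21 0.85 0.08]
```

```bash
cat > sync.py <<'E'
from plan import *
o=get_obs();json.dump(dict(p=o['ee_pos'].tolist(),r=o['orientation'].tolist()),open(F,'w'))
E
python3 sync.py; python3 - <<'E'
from plan import *
p,r=load();T=pose(-56,27);z=T.as_matrix()[:,2];G=np.array([530.8,-302,83.5])
rows([(2.4,lin(p,r,G-70*z,T,8))])
E
```

```text
8 rows; end [ 513.1 -275.6  145.9] [2.567 0.786 0.19 ]
2.4 -0.06 0.02 0.34 0.6 0 0; 2.4 -0.15 0.07 0.89 1.7 0.2 0.1; 2.4 -0.22 0.13 1.26 2.3 0.2 0.2; 2.4 -0.25 0.22 1.43 2.7 0.2 0.2; 2.4 -0.26 0.28 1.42 2.6 0.2 0.1; 2.4 -0.23 0.3 1.22 2.4 0.2 0.2; 2.4 -0.16 0.25 0.86 1.6 0.1 0.1; 2.4 -0.06 0.1 0.32 0.6 0.1 0
```

Request:
play_rows(plan="2.4 -0.06 0.02 0.34 0.6 0 0; 2.4 -0.15 0.07 0.89 1.7 0.2 0.1; 2.4 -0.22 0.13 1.26 2.3 0.2 0.2; 2.4 -0.25 0.22 1.43 2.7 0.2 0.2; 2.4 -0.26 0.28 1.42 2.6 0.2 0.1; 2.4 -0.23 0.3 1.22 2.4 0.2 0.2; 2.4 -0.16 0.25 0.86 1.6 0.1 0.1; 2.4 -0.06 0.1 0.32 0.6 0.1 0; 2.4 0 0 0 0 0 0; 2.4 0 0 0 0 0 0")

```text
t: 4.4
ee_pos: [512.8, -275.4, 145.9]
orientation: [2.566, 0.786, 0.19]
ft_force: [-0.6, -0.4, -0.9]
width: 24.3
```

```bash
python3 - <<'E'
from plan import *
o=get_obs();p,r=load();print(o['ee_pos']-p,o['qpos'],o['width'],np.degrees((r.inv()*R.from_rotvec(o['orientation'])).as_rotvec()))
for n in('wrist','side'):
    im=get_image(n);save(im,n+'2.png');W=cloud(im);px=im['pixels'].astype(int)
    m=(px[...,0]>110)&(px[...,1]<60)&(px[...,2]<60)&(np.abs(W[...,2]-85)<25)&(np.hypot(W[...,0]-530,W[...,1]+302)<40)
    q=W[m];print(n,m.sum(),np.nanmedian(q,0),np.nanpercentile(q[:,2],[5,95]))
    rr=R.from_rotvec(o['orientation']).inv().apply(q-o['ee_pos']);print('in tool frame',np.percentile(rr,[3,50,97],axis=0).round(1).tolist())
E
```

```text
[-0.2118867   0.23350842  0.05682157] [-0.37656826  0.36631394  2.05832883 -0.70392021  0.40745733  1.20928674] 24.28375705627499 [-0.01094093 -0.00317817 -0.01157518]
wrist 784 [ 532.93115405 -300.98430111   89.99549305] [86.68772833 91.68913255]
in tool frame [[-16.4, -2.2, 62.8], [2.3, 3.0, 64.5], [19.4, 8.8, 68.1]]
side 37 [ 527.98819532 -306.45583477   90.18951007] [85.48065885 91.740794  ]
in tool frame [[-19.7, 1.6, 62.7], [-5.1, 5.2, 65.5], [14.7, 7.9, 70.6]]
```

View pics/wrist2.png

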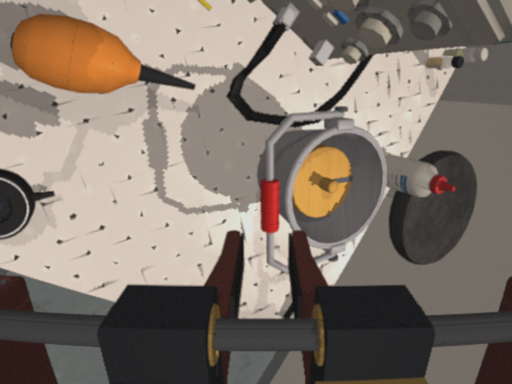

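The sleeve at (270,205) is parallel to the pads and about 3 mm off centre in tool y. I'll correct that and go in.

Request:
play_rows(plan="2.4 0.1 0.3 0.4 0 0 0; 2.4 0.05 0 0.8 0 0 0; 2.4 0 0 0.8 0 0 0; 2.4 0 0 0.8 0 0 0; 2.4 0 0 0.8 0 0 0; 2.4 0 0 0.8 0 0 0; 2.4 0 0 0.8 0 0 0; 2.4 0 0 0.8 0 0 0; 2.4 0 0 0.8 0 0 0; 2.4 0 0 0.5 0 0 0; 2.4 0 0 0.3 0 0 0; 2.2 0 0 0 0 0 0; 2.2 0 0 0 0 0 0")

```text
t: 6.12
ee_pos: [535.2, -305.7, 79.8]
orientation: [2.566, 0.785, 0.19]
ft_force: [-0.4, -0.4, 0.1]
width: 22.2
```

```bash
python3 sync.py; python3 - <<'E'
from plan import *
o=get_obs();print(o['ee_pos'],o['ft_force'],o['width'],o['qpos'])
im=get_image('wrist');b=im['pixels'];c=get_image('side')['pixels'][200:300,270:400]
cv2.imwrite('pics/g3.png',np.hstack([b[120:384,130:450],cv2.resize(c,(343,264))])[...,::-1])
E
```

```text
[ 535.19169682 -305.66766138   79.75132455] [-0.35653303 -0.41579175  0.06599229] 22.168778695350092 [-0.41695593  0.52686689  2.01312274 -0.9135726   0.3093816   1.39909481]
```

View pics/g3.png

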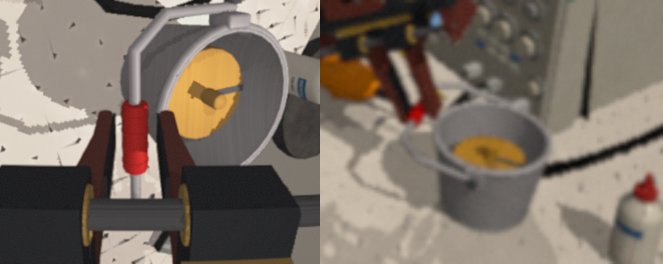

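The sleeve lies cleanly between the fingers, near (135,140), with no contact force. Next is the swing, along the arc.

```bash
python3 - <<'E'
from plan import *
p,r=load();T=pose(-56,27);z=T.as_matrix()[:,2];e=np.array([np.cos(np.radians(-56)),np.sin(np.radians(-56))])
G=p-6*z;b0=np.arcsin((G[2]-74)/72);C0=G[:2]+72*np.cos(b0)*e;C1=(C0+[570.3,-361.5])/2;print(G,b0,C0)
wp=[]
for i in range(1,17):
    s=i/16;b=b0+s*(1.56-b0);C=C0+s*(C1-C0)
    wp.append((np.r_[C-72*np.cos(b)*e,74+72*np.sin(b)]+(6+3*s)*z,T))
rows([(2.2,wp)])
E
```

```text
[ 533.66848722 -303.40941029   85.0973637 ] 0.15474692303298287 [ 573.44926962 -362.38684556]
16 rows; end [ 573.7 -364.7  137.9] [2.568 0.786 0.189]
2.2 -0.01 0.39 -0.48 0.1 0 0; 2.2 0 0.42 -0.44 0 0 0; 2.2 -0.01 0.47 -0.41 0 0 0; 2.2 -0.01 0.5 -0.36 0 0 0; 2.2 0 0.53 -0.32 0 0 0; 2.2 -0.01 0.56 -0.26 0 0 0; 2.2 -0.01 0.58 -0.22 0 0 0; 2.2 0 0.6 -0.16 0 0 0; 2.2 -0.01 0.61 -0.11 0 0 0; 2.2 -0.01 0.63 -0.06 0 0 0; 2.2 0 0.62 0 0 0 0; 2.2 -0.01 0.62 0.06 0 0 0; 2.2 -0.01 0.62 0.11 0 0 0; 2.2 0 0.61 0.17 0 0 0; 2.2 -0.01 0.59 0.21 0 0 0; 2.2 -0.01 0.57 0.28 0 0 0
```

Request:
play_rows(plan="2.2 -0.01 0.39 -0.48 0.1 0 0; 2.2 0 0.42 -0.44 0 0 0; 2.2 -0.01 0.47 -0.41 0 0 0; 2.2 -0.01 0.5 -0.36 0 0 0; 2.2 0 0.53 -0.32 0 0 0; 2.2 -0.01 0.56 -0.26 0 0 0; 2.2 -0.01 0.58 -0.22 0 0 0; 2.2 0 0.6 -0.16 0 0 0; 2.2 -0.01 0.61 -0.11 0 0 0; 2.2 -0.01 0.63 -0.06 0 0 0; 2.2 0 0.62 0 0 0 0; 2.2 -0.01 0.62 0.06 0 0 0; 2.2 -0.01 0.62 0.11 0 0 0; 2.2 0 0.61 0.17 0 0 0; 2.2 -0.01 0.59 0.21 0 0 0; 2.2 -0.01 0.57 0.28 0 0 0; 2.2 0 0 0 0 0 0; 2.2 0 0 0 0 0 0")

```text
t: 8.48
ee_pos: [573.5, -364.6, 137.5]
orientation: [2.569, 0.786, 0.189]
ft_force: [-1.1, 1.1, 0.8]
width: 22.0
```

```bash
cat > look.py <<'E'
from plan import *
import sys
o=get_obs();p,r=load();print(o['ee_pos'],'d',o['ee_pos']-p,o['ft_force'],o['width'])
rr=R.from_rotvec(o['orientation']);V={}
for n in('wrist','side','scene'):
    im=get_image(n);W=cloud(im);px=im['pixels'].astype(int);V[n]=im['pixels']
    m=(px[...,0]>90)&(px[...,1]<55)&(px[...,2]<55)&(np.linalg.norm(W-o['ee_pos'],axis=2)<40)
    q=W[m]
    if len(q):print(n,m.sum(),np.median(q,0).round(1),'tool',np.percentile(rr.inv().apply(q-o['ee_pos']),[3,50,97],axis=0).round(1).tolist())
    c=np.array([o['ee_pos'][0]+(0),o['ee_pos'][1],o['ee_pos'][2]-100])
    w=W.reshape(-1,3)
np.savez('last.npz',**V)
E
python3 look.py; python3 - <<'E'
from h import *
V=np.load('last.npz')
cv2.imwrite('pics/u4.png',np.hstack([V['wrist'][100:384,100:420],cv2.resize(V['side'][170:300,265:405],(306,284))])[...,::-1])
im=get_image('side');W=cloud(im).reshape(-1,3);q=W[(W[:,2]>20)&(W[:,2]<60)&(np.hypot(W[:,0]-570,W[:,1]+361)<70)]
from scipy.optimize import least_squares
print('wall',least_squares(lambda a:np.hypot(q[:,0]-a[0],q[:,1]-a[1])-(42+10*q[:,2]/80),[570,-358],loss='soft_l1',f_scale=2).x)
E
```

```text
[ 573.45151286 -364.62132435  137.53218861] d [-0.2496742   0.08327848 -0.39381963] [-1.07863353  1.1198653   0.79182641] 21.996454622725576
wrist 1703 [ 570.8 -356.   146. ] tool [[-17.2, -10.2, -13.0], [2.9, -4.1, -11.2], [19.2, 2.1, -7.2]]
side 49 [ 563.8 -363.   146.1] tool [[-21.4, -9.9, -18.9], [-8.0, -2.6, -11.9], [10.4, 5.1, -5.5]]
wall [ 582.56994514 -375.23312384]
```

View pics/u4.png

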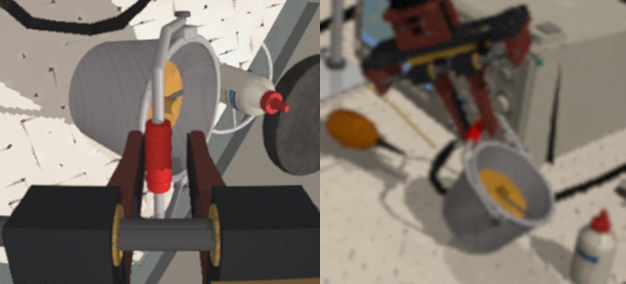

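The side view shows the pail leaning toward its +x side instead of staying level. I'll measure the lean before undoing anything.

```bash
cat > pail.py <<'E'
from plan import *
from scipy.optimize import least_squares
def cone(Cg,names=('side','scene','wrist'),R0=75):
    # fit frustum (outer wall) + bench-free: params base xyz, axis tilt
    o=get_obs();pts=[]
    for n in names:
        im=get_image(n);W=cloud(im);px=im['pixels'].astype(int)
        grey=(px.max(2)-px.min(2)<30)&(px.max(2)>40)&(px.max(2)<190)
        w=W[grey&(np.hypot(W[...,0]-Cg[0],W[...,1]-Cg[1])<R0)&(W[...,2]>12+Cg[2])&(W[...,2]<105+Cg[2])]
        w=w[np.linalg.norm(w-o['ee_pos'],axis=1)>45];print(n,len(w));pts.append(w[::max(1,len(w)//800)])
    q=np.vstack(pts)
    def res(a):
        ax=np.array([np.sin(a[3]),np.sin(a[4]),0]);ax[2]=np.sqrt(1-ax[0]**2-ax[1]**2)
        d=q-a[:3];h=d@ax;rad=np.linalg.norm(d-np.outer(h,ax),axis=1)
        e=rad-(42+10.5*np.clip(h,0,80)/80)
        return np.where(h>80,np.hypot(e,h-80),e)
    best=min((least_squares(res,[Cg[0],Cg[1],Cg[2],s,t],loss='soft_l1',f_scale=2) for s in(-.3,0,.3) for t in(-.3,0,.3)),key=lambda f:f.cost)
    a=best.x;ax=np.array([np.sin(a[3]),np.sin(a[4])]);print('base',a[:3].round(1),'axis xy',ax.round(3),'tilt deg',np.degrees(np.arcsin(np.hypot(*ax))).round(1),'med|res|',np.median(abs(res(a))).round(2))
    return a
if __name__=='__main__':
    import sys;cone([float(x) for x in sys.argv[1:4]])
E
python3 pail.py 578 -370 0
```

```text
side 1368
scene 420
wrist 10842
base [ 576.1 -368.6   24.3] axis xy [ 0.239 -0.394] tilt deg 27.4 med|res| 1.0pail.py:13: RuntimeWarning: invalid value encountered in sqrt
  ax=np.array([np.sin(a[3]),np.sin(a[4]),0]);ax[2]=np.sqrt(1-ax[0]**2-ax[1]**2)
```

Request:
play_rows(plan="2.2 0 0 0 0 0 0; 2.2 0 0 0 0 0 0; 2.2 0 0 0 0 0 0; 2.2 0 0 0 0 0 0")

```text
t: 9.32
ee_pos: [573.7, -364.7, 137.7]
orientation: [2.568, 0.786, 0.189]
ft_force: [-0.3, 0.9, -0.5]
width: 21.9
```

```bash
python3 pail.py 576 -368 15 2>/dev/null
```

```text
side 1332
scene 417
wrist 10523
base [ 576.  -369.1   24.8] axis xy [ 0.24  -0.389] tilt deg 27.2 med|res| 1.14
```

```bash
python3 - <<'E'
from h import *
s=get_image('side');im=s['pixels'][195:295,275:400];W=cloud(s)
w=get_image('wrist')['pixels']
cv2.imwrite('pics/z5.png',np.hstack([cv2.resize(im,(500,400),interpolation=cv2.INTER_CUBIC),cv2.resize(w[100:300,170:320],(300,400))])[...,::-1])
C=get_image('scene');Wc=cloud(C)
px=s['pixels'].astype(int)
m=(px[...,0]>120)&(px[...,1]<60)&(px[...,2]<60)&(W[...,1]<-380);print('bottle cap',np.nanmedian(W[m],0))
E
```

```text
bottle cap [ 868.33245115 -420.20039656   51.07105265]
```

View pics/z5.png

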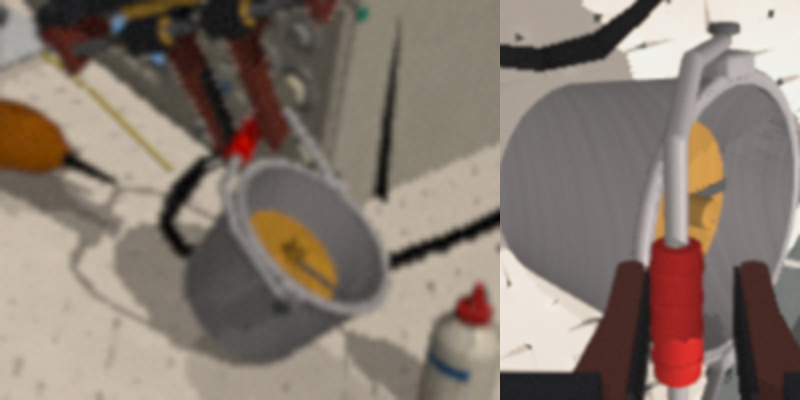

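The view shows the sleeve resting on the lower finger, the pail tipped about its +x bottom edge, and the handle only about 20° open. The hinge dragged the pail because the swing was too fast. I'll lower the pail back along the reverse arc, then swing slowly with the sleeve gripped.

```bash
python3 - <<'E'
from plan import *
p,r=load();a=np.radians(-56);e=np.array([np.cos(a),np.sin(a),0]);k=np.array([0,0,1.])
A=np.arctan2(144,-48);B=np.arctan2(101,-109);wp=[]
for i in range(1,19):
    s=i/18;s=s*s*(3-2*s);t=A+s*(B-A);rad=152-3*s
    d=(rad*np.cos(t)+48)*e+(rad*np.sin(t)-144)*k
    wp.append((p+d,r))
rows([(2.2,wp)])
from ik import ik
print(ik(*load()))
E
```

```text
18 rows; end [ 539.4 -313.9   95.2] [2.568 0.786 0.189]
2.2 0 -0.06 -0.03 0 0 0; 2.2 0 -0.2 -0.02 0 0 0; 2.2 0 -0.3 -0.02 0 0 0; 2.2 0 -0.4 -0.03 0 0 0; 2.2 0 -0.47 -0.01 0 0 0; 2.2 0 -0.54 0 0 0 0; 2.2 0 -0.58 0.03 0 0 0; 2.2 0 -0.61 0.04 0 0 0; 2.2 0 -0.62 0.08 0 0 0; 2.2 0 -0.62 0.1 0 0 0; 2.2 0 -0.6 0.12 0 0 0; 2.2 0 -0.56 0.14 0 0 0; 2.2 0 -0.51 0.15 0 0 0; 2.2 0 -0.45 0.15 0 0 0; 2.2 0 -0.36 0.13 0 0 0; 2.2 0 -0.28 0.1 0 0 0; 2.2 0 -0.18 0.07 0 0 0; 2.2 0 -0.06 0.03 0 0 0
[-0.42  0.45  2.07 -0.86  0.32]
```

Request:
play_rows(plan="2.2 0 -0.06 -0.03 0 0 0; 2.2 0 -0.2 -0.02 0 0 0; 2.2 0 -0.3 -0.02 0 0 0; 2.2 0 -0.4 -0.03 0 0 0; 2.2 0 -0.47 -0.01 0 0 0; 2.2 0 -0.54 0 0 0 0; 2.2 0 -0.58 0.03 0 0 0; 2.2 0 -0.61 0.04 0 0 0; 2.2 0 -0.62 0.08 0 0 0; 2.2 0 -0.62 0.1 0 0 0; 2.2 0 -0.6 0.12 0 0 0; 2.2 0 -0.56 0.14 0 0 0; 2.2 0 -0.51 0.15 0 0 0; 2.2 0 -0.45 0.15 0 0 0; 2.2 0 -0.36 0.13 0 0 0; 2.2 0 -0.28 0.1 0 0 0; 2.2 0 -0.18 0.07 0 0 0; 2.2 0 -0.06 0.03 0 0 0; 2.2 0 0 0 0 0 0")

```text
t: 12.0
ee_pos: [539.4, -313.9, 95.0]
orientation: [2.568, 0.786, 0.189]
ft_force: [-0.2, 0.2, 0.8]
width: 22.0
```

```bash
python3 pail.py 574 -365 0 2>/dev/null; python3 look.py
```

```text
side 1296
scene 183
wrist 10359
base [ 569.8 -361.4    6.9] axis xy [0.002 0.01 ] tilt deg 0.6 med|res| 1.18
[ 539.42355908 -313.94067426   95.08352508] d [ 0.00916379 -0.03971735 -0.11666577] [-0.71728275 -0.05504317 -0.04054908] 22.066443441535263
wrist 1918 [ 539.  -306.7  116.1] tool [[-16.5, -2.4, -23.1], [3.9, 3.5, -21.3], [19.8, 9.8, -17.0]]
side 23 [ 525.6 -319.   116.4] tool [[-21.4, 0.2, -23.7], [-14.2, 6.4, -22.3], [-5.9, 12.3, -16.9]]
```

The pail is level again at its original place (569.8,-361.4, tilt 0.6°), with the handle at about 31°. I'll centre on the sleeve and grip it.

Request:
play_rows(plan="2.4 0.1 0.18 -0.35 0 0 0; 2.4 0.1 0.19 -0.35 0 0 0; 2.4 0 0 0 0 0 0; 0 0 0 0 0 0 0; 0 0 0 0 0 0 0; 0 0 0 0 0 0 0; 0 0 0 0 0 0 0; 0 0 0 0 0 0 0")

```text
t: 13.3
ee_pos: [541.1, -312.9, 102.9]
orientation: [2.568, 0.786, 0.189]
ft_force: [-0.8, 0.1, 0.5]
width: 13.3
```

```bash
python3 sync.py; python3 pail.py 570 -361 0 2>/dev/null; python3 look.py; python3 - <<'E'
from plan import *
from ik import ik
p,r=load();M=r.as_matrix();a=np.radians(-56);e=np.array([np.cos(a),np.sin(a),0]);z=M[:,2]
G=p-9*z;H=np.array([569.8,-361.4,74]);d=G-H
print('bail deg',np.degrees(np.arctan2(d[2],-d@e)),'r',np.hypot(d@e,d[2]))
ax=M[:,0]
# hinge centre 72 from G in the same direction
u=(d-(d@ax)*ax);u/=np.linalg.norm(u);Hc=G-72*u;print('Hc',Hc)
n=38;tot=90-np.degrees(np.arctan2(u[2],-u@e));st=tot/n
Q=lambda i:R.from_rotvec(ax*np.radians(st*i))
wp=[(Hc+Q(i).apply(p-Hc),Q(i)*r) for i in range(1,n+1)]
print(tot,[ik(*wp[i]) for i in(0,12,25,37)])
rows([(0,wp[:1])]) ;json.dump(dict(p=p.tolist(),r=r.as_rotvec().tolist()),open(F,'w'))
E
```

```text
side 1337
scene 190
wrist 10157
base [ 569.8 -361.4    8. ] axis xy [0.004 0.009] tilt deg 0.6 med|res| 1.18
[ 541.06835113 -312.87216267  102.89739944] d [-0.00406068  0.00722628 -0.02133276] [-0.22073636 -0.1087445   1.38482488] 13.294880781156385
wrist 1743 [ 538.6 -306.9  116. ] tool [[-18.6, -6.0, -16.1], [1.7, 0.1, -14.3], [17.8, 6.0, -10.1]]
side 29 [ 526.2 -318.5  115.8] tool [[-23.3, -5.1, -16.9], [-14.8, 2.0, -14.8], [-5.4, 6.1, -9.0]]
bail deg 31.464421930808026 r 70.77396249599103
Hc [ 573.18257458 -360.37973374   73.35995021]
58.53547381778658 [array([-0.42,  0.44,  2.04, -0.7 ,  0.36]), array([-0.51,  0.48,  1.81, -0.08,  0.74]), array([-0.58,  0.6 ,  1.55,  0.09,  1.21]), array([-0.63,  0.73,  1.33,  0.18,  1.6 ])]
1 rows; end [ 541.5 -313.5  104.4] [2.593 0.794 0.18 ]
0 0 0.14 -0.1 1.5 0 0
```

Request:
play_rows(plan="0 0 0.14 -0.1 1.5 0 0; 0 0 0.14 -0.1 1.5 0 0; 0 0 0.13 -0.1 1.5 0 0; 0 0 0.14 -0.1 1.5 0 0; 0 0 0.14 -0.1 1.5 0 0; 0 0 0.13 -0.1 1.5 0 0; 0 0 0.14 -0.1 1.5 0 0; 0 0 0.14 -0.1 1.5 0 0; 0 0 0.13 -0.1 1.5 0 0; 0 0 0.14 -0.1 1.5 0 0")

```text
t: 14.85
ee_pos: [546.4, -320.6, 117.0]
orientation: [2.813, 0.861, 0.091]
ft_force: [1.1, 0.4, -0.7]
width: 13.3
```

```bash
python3 pail.py 570 -361 0 2>/dev/null; python3 sync.py; python3 look.py
```

```text
side 1356
scene 366
wrist 8995
base [ 569.6 -361.3    9.9] axis xy [0.012 0.005] tilt deg 0.8 med|res| 1.2
[ 546.56254197 -320.76415704  117.1736107 ] d [0. 0. 0.] [0.52075468 1.27009929 3.33499967] 13.07570252731453
wrist 1720 [ 546.2 -317.6  131.2] tool [[-18.6, -5.9, -16.0], [1.9, 0.1, -14.3], [17.9, 5.9, -10.0]]
side 35 [ 534.9 -326.7  131.4] tool [[-22.2, -5.6, -20.1], [-12.7, 0.4, -14.4], [-4.6, 6.3, -9.4]]
```

Request:
play_rows(plan="0 0 0.14 -0.1 1.5 0 0; 0 0 0.14 -0.1 1.5 0 0; 0 0 0.13 -0.1 1.5 0 0; 0 0 0.14 -0.1 1.5 0 0; 0 0 0.14 -0.1 1.5 0 0; 0 0 0.13 -0.1 1.5 0 0; 0 0 0.14 -0.1 1.5 0 0; 0 0 0.14 -0.1 1.5 0 0; 0 0 0.13 -0.1 1.5 0 0; 0 0 0.14 -0.1 1.5 0 0; 0 0 0.14 -0.1 1.5 0 0; 0 0 0.14 -0.1 1.5 0 0; 0 0 0.13 -0.1 1.5 0 0; 0 0 0.14 -0.1 1.5 0 0; 0 0 0.14 -0.1 1.5 0 0; 0 0 0.13 -0.1 1.5 0 0")

```text
t: 17.15
ee_pos: [558.5, -338.6, 133.2]
orientation: [-2.809, -0.86, 0.091]
ft_force: [1.8, 0.8, 2.8]
width: 13.1
```

```bash
python3 pail.py 570 -361 0 2>/dev/null; python3 sync.py; python3 look.py; python3 - <<'E'
from plan import *
p,r=load();G=p-9*r.as_matrix()[:,2];a=np.radians(-56);e=np.array([np.cos(a),np.sin(a),0]);d=G-[569.8,-361.4,74];print(G,np.degrees(np.arctan2(d[2],-d@e)),np.hypot(d@e,d[2]),r.as_matrix()[:,2])
E
```

```text
side 1371
scene 566
wrist 8810
base [ 569.5 -361.7   11.3] axis xy [0.013 0.008] tilt deg 0.9 med|res| 1.39
[ 558.70520496 -338.76637638  133.31807997] d [0. 0. 0.] [0.85805062 2.4080585  4.53576171] 13.372869052097247
wrist 1725 [ 561.6 -340.4  147.4] tool [[-18.6, -6.0, -15.9], [1.6, 0.1, -14.3], [17.8, 5.8, -10.1]]
side 47 [ 551.7 -345.   146.6] tool [[-22.4, -7.4, -16.1], [-9.8, -1.0, -13.3], [12.8, 5.0, -4.8]]
scene 13 [ 546.3 -345.4  146.4] tool [[-19.8, -13.9, -20.7], [-14.1, -1.8, -12.8], [16.1, 0.5, -6.2]]
[ 559.75491908 -340.33497139  142.11794417] 71.28174957978413 71.92203701365739 [-0.1166349   0.17428833 -0.97776269]
```

Request:
play_rows(plan="0 0 0.14 -0.11 1.5 0 0; 0 0 0.14 -0.11 1.5 0 0; 0 0 0.14 -0.11 1.5 0 0; 0 0 0.14 -0.11 1.5 0 0; 0 0 0.14 -0.11 1.5 0 0; 0 0 0.14 -0.11 1.5 0 0; 0 0 0.14 -0.1 1.5 0 0; 0 0 0.14 -0.1 1.5 0 0; 0 0 0.14 -0.1 1.5 0 0; 0 0 0.14 -0.1 1.5 0 0; 0 0 0.14 -0.1 1.5 0 0; 0 0 0.14 -0.1 1.5 0 0; 0 0 0.14 -0.1 1.5 0 0; 2.6 0 0 0 0 0 0; 2.6 0 0 0 0 0 0; 2.6 0 0 0 0 0 0")

```text
t: 19.45
ee_pos: [570.4, -356.5, 139.7]
orientation: [-2.493, -0.763, 0.215]
ft_force: [-0.3, -0.4, -0.3]
width: 26.1
```

```bash
python3 pail.py 570 -361 0 2>/dev/null; python3 sync.py; python3 look.py; python3 - <<'E'
from plan import *
from ik import ik
p,r=load();M=r.as_matrix();G=p-9*M[:,2];a=np.radians(-56);e=np.array([np.cos(a),np.sin(a),0]);d=G-[569.8,-361.4,74];print(G,np.degrees(np.arctan2(d[2],-d@e)),np.hypot(d@e,d[2]),'th',np.degrees(np.arctan2(M[:,2]@e,-M[2,2])))
T=pose(-56,26);n=12;dv=(r.inv()*T).as_rotvec();wp=[]
for i in range(1,n+1):
    s=i/n;Q=r*R.from_rotvec(s*dv);wp.append((G+(9+s)*Q.as_matrix()[:,2],Q))
rows([(2.6,wp)]);print([ik(*w) for w in wp[::5]])
E
```

```text
side 1357
scene 625
wrist 8808
base [ 570.4 -361.7   10. ] axis xy [0.005 0.002] tilt deg 0.3 med|res| 1.62
[ 570.52176537 -356.46594577  139.57948223] d [0. 0. 0.] [0.52677538 0.55728623 0.58102704] 25.45027838072678
wrist 1590 [ 577.1 -361.6  151.4] tool [[-17.7, -5.0, -15.4], [3.0, 1.1, -13.8], [18.4, 6.7, -10.0]]
side 52 [ 568.6 -363.2  151.5] tool [[-21.3, -7.7, -14.1], [-5.7, -2.6, -12.4], [12.9, 3.9, -8.0]]
scene 14 [ 568.7 -358.   151.6] tool [[-19.7, -12.0, -14.8], [-1.7, -5.1, -10.6], [16.4, -0.5, -5.2]]
[ 573.1542788  -360.36918165  147.24985528] 90.79865047874759 73.2569720053922 th -31.541260863991692
12 rows; end [ 575.6 -364.   138.3] [2.584 0.791 0.183]
2.6 0 0.08 0.01 -4.8 0 0; 2.6 0 0.07 0 -4.8 0 0; 2.6 0 0.08 0.01 -4.8 0 0; 2.6 0 0.08 0 -4.8 0 0; 2.6 0 0.08 0.01 -4.8 0 0; 2.6 0 0.08 0 -4.8 0 0; 2.6 0 0.08 0.01 -4.8 0 0; 2.6 0 0.08 0 -4.8 0 0; 2.6 0 0.08 0 -4.8 0 0; 2.6 0 0.08 0.01 -4.8 0 0; 2.6 0 0.08 0 -4.7 0 0; 2.6 0 0.09 0.01 -4.8 0 0
[array([-0.62,  0.7 ,  1.37,  0.16,  1.51]), array([-0.57,  0.56,  1.6 ,  0.02,  1.03]), array([-0.49,  0.46,  1.85, -0.34,  0.52])]
```

The handle is upright (about 90°) and the pail level (0.3°). Now I'll retilt around the open grip so the gripper body clears the balance head, then close.

Request:
play_rows(plan="2.6 0 0.08 0.01 -4.8 0 0; 2.6 0 0.07 0 -4.8 0 0; 2.6 0 0.08 0.01 -4.8 0 0; 2.6 0 0.08 0 -4.8 0 0; 2.6 0 0.08 0.01 -4.8 0 0; 2.6 0 0.08 0 -4.8 0 0; 2.6 0 0.08 0.01 -4.8 0 0; 2.6 0 0.08 0 -4.8 0 0; 2.6 0 0.08 0 -4.8 0 0; 2.6 0 0.08 0.01 -4.8 0 0; 2.6 0 0.08 0 -4.7 0 0; 2.6 0 0.09 0.01 -4.8 0 0; 2.6 0 0 0 0 0 0; 0 0 0 0 0 0 0; 0 0 0 0 0 0 0; 0 0 0 0 0 0 0; 0 0 0 0 0 0 0")

```text
t: 21.88
ee_pos: [576.2, -364.6, 138.5]
orientation: [2.584, 0.791, 0.184]
ft_force: [0.3, -0.7, 1.5]
width: 13.0
```

```bash
python3 pail.py 570 -361 0 2>/dev/null; python3 sync.py; python3 look.py
python3 - <<'E'
from plan import *
# hook: fit prong lines & dip from the first clouds, merged
W=np.vstack([np.load(n+'0.npz')['W'].reshape(-1,3) for n in('side','scene')])
q=W[(W[:,0]>505)&(W[:,0]<602)&(W[:,1]>-30)&(W[:,1]<70)&(W[:,2]>190)&(W[:,2]<224)]
q=q[((q[:,1]<0)|(q[:,1]>38))]
for s in(q[:,1]<0,q[:,1]>0):
    t=q[s];f=np.polyfit(t[:,0],t[:,1],1);
    k=abs(np.polyval(f,t[:,0])-t[:,1])<6;t=t[k];f=np.polyfit(t[:,0],t[:,1],1);lo=t[t[:,2]<207]
    print(len(t),'yaw',np.degrees(np.arctan(f[0])),'y@545',np.polyval(f,545),'low x',np.percentile(lo[:,0],[5,50,95]),'tip x',t[:,0].min(),'tipz',np.percentile(t[t[:,0]<530][:,2],95))
h=W[(W[:,2]>246)&(W[:,2]<254)&(abs(W[:,0]-640)<45)&(abs(W[:,1]-28)<55)]
print('head',cv2.minAreaRect(h[:,:2].astype(np.float32)),np.median(h,0))
E
```

```text
side 1368
scene 480
wrist 7907
base [ 570.2 -361.7   10.8] axis xy [0.01  0.007] tilt deg 0.7 med|res| 1.48
[ 576.05730512 -364.43580098  138.44225109] d [0. 0. 0.] [ 0.63575684 -0.91774425  2.85833217] 13.345161978278242
wrist 1779 [ 574.2 -358.3  151.6] tool [[-18.1, -6.2, -16.0], [2.3, 0.1, -14.3], [18.4, 6.1, -9.9]]
side 34 [ 561.4 -369.3  151.7] tool [[-22.9, -4.8, -16.7], [-13.2, 1.9, -14.6], [1.5, 6.8, -6.7]]
118 yaw 7.588614412212776 y@545 -14.445882409447393 low x [535.74995573 549.30512484 560.12433813] tip x 523.994529282166 tipz 220.40478888707446
141 yaw 7.835692162067314 y@545 50.16157830442926 low x [526.64457477 539.64605406 549.30038351] tip x 513.9725682240675 tipz 220.73265697491567
head ((647.0523071289062, 26.18228530883789), (51.08152770996094, 79.65145111083984), 6.87634801864624) [639.82722762  26.53245539 249.67175898]
```

```bash
python3 - <<'E'
from plan import *
from ik import ik
p,r=load();M=r.as_matrix();G=p+1.5*M[:,0]-9*M[:,2];print('G',G,'az',np.degrees(np.arctan2(M[1,2],M[0,2])),'th',np.degrees(np.arccos(-M[2,2])))
az0=np.degrees(np.arctan2(M[1,2],M[0,2]))
up=p+[0,0,88]
rows([(0,lin(p,r,up,r,12))])
u=np.array([np.cos(np.radians(7.3)),np.sin(np.radians(7.3)),0]);G1=np.array([544,17.7,234.5])-85*u
p,r=load();M=r.as_matrix();off=r.inv().apply(G+[0,0,88]-p);G0=p+r.apply(off);wp=[];n=30
for i in range(1,n+1):
    s=i/n;s=s*s*(3-2*s);Q=R.from_rotvec([0,0,np.radians(s*(7.3-az0))])*r
    wp.append((G0+s*(G1-G0)-Q.apply(off),Q))
print([ik(*wp[i]) for i in(0,10,15,20,29)])
M2=wp[-1][1];print('final',ik(np.array([544,17.7,206])-M2.apply(off),M2))
np.savez('off.npz',off=off)
json.dump(dict(p=wp[0][0].tolist(),r=r.as_rotvec().tolist()),open('/dev/null','w'))
rows([(0,wp[:16])]);rows([(0,wp[16:])])
E
```

```text
G [ 575.08547993 -360.33169912  146.53310418] az -55.844679663959795 th 25.996471601978623
12 rows; end [ 576.1 -364.4  226.5] [2.584 0.791 0.184]
0 0 0.08 -0.16 0 0 0; 0 0 0.21 -0.43 0 0 0; 0 0 0.31 -0.65 0 0 0; 0 0 0.4 -0.81 0 0 0; 0 0 0.45 -0.93 0 0 0; 0 0 0.48 -0.97 0 0 0; 0 0.01 0.48 -0.98 0 0 0; 0 0 0.45 -0.93 0 0 0; 0 0 0.39 -0.81 0 0 0; 0 0 0.32 -0.65 0 0 0; 0 0 0.21 -0.43 0 0 0; 0 0 0.08 -0.16 0 0 0
[array([-0.48,  0.37,  1.79, -0.37,  0.61]), array([-0.38,  0.27,  1.96, -0.24,  0.48]), array([-0.28,  0.19,  2.07, -0.09,  0.43]), array([-0.16,  0.14,  2.15,  0.06,  0.4 ]), array([-0.03,  0.1 ,  2.19,  0.18,  0.4 ])]
final [0.   0.23 2.1  0.16 0.36]
16 rows; end [ 514.8 -161.1  226.5] [2.265 1.549 0.359]
0 0.04 -0.11 -0.05 0 0.1 -0.2; 0 0.11 -0.31 -0.15 0 0.3 -0.5; 0 0.18 -0.5 -0.25 0 0.4 -0.9; 0 0.26 -0.68 -0.33 0 0.5 -1.2; 0 0.34 -0.82 -0.4 0 0.8 -1.4; 0 0.43 -0.96 -0.47 0 0.8 -1.7; 0 0.53 -1.08 -0.52 0 0.9 -1.9; 0 0.63 -1.17 -0.57 0 1.1 -2.2; 0 0.75 -1.23 -0.6 0 1.1 -2.3; 0 0.86 -1.29 -0.63 0 1.2 -2.4; 0 0.97 -1.31 -0.64 0 1.2 -2.6; 0 1.09 -1.32 -0.64 0 1.3 -2.7; 0 1.19 -1.31 -0.64 0 1.4 -2.7; 0 1.29 -1.27 -0.62 0 1.4 -2.8; 0 1.38 -1.21 -0.59 0 1.3 -2.9; 0 1.46 -1.15 -0.56 0 1.4 -2.8
14 rows; end [463.8   6.  226.4] [1.855 2.101 0.486]
0 1.51 -1.06 -0.51 0 1.4 -2.8; 0 1.54 -0.97 -0.48 0 1.3 -2.8; 0 1.55 -0.87 -0.42 0 1.4 -2.7; 0 1.55 -0.77 -0.38 0 1.2 -2.5; 0 1.51 -0.67 -0.32 0 1.2 -2.5; 0 1.44 -0.56 -0.27 0 1.1 -2.3; 0 1.36 -0.47 -0.23 0 1.1 -2.1; 0 1.25 -0.38 -0.18 0 0.9 -1.9; 0 1.12 -0.29 -0.15 0.1 0.9 -1.7; 0 0.96 -0.23 -0.1 0 0.7 -1.5; 0 0.78 -0.16 -0.08 0 0.5 -1.2; 0 0.58 -0.11 -0.05 0 0.4 -0.8; 0 0.36 -0.06 -0.03 0 0.3 -0.6; 0 0.13 -0.02 -0.01 0 0.1 -0.1
```

Request:
play_rows(plan="0 0 0.08 -0.16 0 0 0; 0 0 0.21 -0.43 0 0 0; 0 0 0.31 -0.65 0 0 0; 0 0 0.4 -0.81 0 0 0; 0 0 0.45 -0.93 0 0 0; 0 0 0.48 -0.97 0 0 0; 0 0.01 0.48 -0.98 0 0 0; 0 0 0.45 -0.93 0 0 0; 0 0 0.39 -0.81 0 0 0; 0 0 0.32 -0.65 0 0 0; 0 0 0.21 -0.43 0 0 0; 0 0 0.08 -0.16 0 0 0; 0 0 0 0 0 0 0")

```text
t: 23.8
ee_pos: [575.7, -364.1, 225.9]
orientation: [2.585, 0.791, 0.183]
ft_force: [0.0, 0.7, -5.7]
width: 12.9
```

```bash
python3 pail.py 572 -361 88 2>/dev/null;  python3 look.py
```

```text
side 1512
scene 598
wrist 7523
base [ 569.8 -360.5   98.5] axis xy [0.005 0.001] tilt deg 0.3 med|res| 1.47
[ 575.52661873 -364.04406845  225.55526207] d [ 111.71515733 -370.01639227   -0.83693628] [ 0.09641571  0.35274783 -4.99972729] 13.058075940269255
wrist 1787 [ 573.7 -357.9  238.5] tool [[-18.2, -6.2, -16.0], [2.2, 0.0, -14.1], [18.4, 6.2, -9.9]]
side 39 [ 561.3 -368.4  238.1] tool [[-21.9, -6.3, -17.1], [-15.2, 1.6, -13.8], [0.6, 5.9, -6.2]]
```

Lifted level (tilt 0.3°), weight about 5 N. Carrying on.

Request:
play_rows(plan="0 0.04 -0.11 -0.05 0 0.1 -0.2; 0 0.11 -0.31 -0.15 0 0.3 -0.5; 0 0.18 -0.5 -0.25 0 0.4 -0.9; 0 0.26 -0.68 -0.33 0 0.5 -1.2; 0 0.34 -0.82 -0.4 0 0.8 -1.4; 0 0.43 -0.96 -0.47 0 0.8 -1.7; 0 0.53 -1.08 -0.52 0 0.9 -1.9; 0 0.63 -1.17 -0.57 0 1.1 -2.2; 0 0.75 -1.23 -0.6 0 1.1 -2.3; 0 0.86 -1.29 -0.63 0 1.2 -2.4; 0 0.97 -1.31 -0.64 0 1.2 -2.6; 0 1.09 -1.32 -0.64 0 1.3 -2.7; 0 1.19 -1.31 -0.64 0 1.4 -2.7; 0 1.29 -1.27 -0.62 0 1.4 -2.8; 0 1.38 -1.21 -0.59 0 1.3 -2.9; 0 1.46 -1.15 -0.56 0 1.4 -2.8")

```text
t: 26.1
ee_pos: [513.9, -159.8, 226.4]
orientation: [2.263, 1.554, 0.359]
ft_force: [0.1, -0.1, -5.0]
width: 13.0
```

Request:
play_rows(plan="0 1.51 -1.06 -0.51 0 1.4 -2.8; 0 1.54 -0.97 -0.48 0 1.3 -2.8; 0 1.55 -0.87 -0.42 0 1.4 -2.7; 0 1.55 -0.77 -0.38 0 1.2 -2.5; 0 1.51 -0.67 -0.32 0 1.2 -2.5; 0 1.44 -0.56 -0.27 0 1.1 -2.3; 0 1.36 -0.47 -0.23 0 1.1 -2.1; 0 1.25 -0.38 -0.18 0 0.9 -1.9; 0 1.12 -0.29 -0.15 0.1 0.9 -1.7; 0 0.96 -0.23 -0.1 0 0.7 -1.5; 0 0.78 -0.16 -0.08 0 0.5 -1.2; 0 0.58 -0.11 -0.05 0 0.4 -0.8; 0 0.36 -0.06 -0.03 0 0.3 -0.6; 0 0.13 -0.02 -0.01 0 0.1 -0.1; 0 0 0 0 0 0 0; 0 0 0 0 0 0 0")

```text
t: 28.1
ee_pos: [463.5, 6.2, 226.2]
orientation: [1.856, 2.101, 0.485]
ft_force: [-0.8, -0.2, -5.1]
width: 13.3
```

```bash
python3 pail.py 460 7 88 2>/dev/null;  python3 look.py; python3 - <<'E'
from h import *
o=get_obs();print(o['qpos'],R.from_rotvec(o['orientation']).as_matrix()[:,0])
V=np.load('last.npz')
cv2.imwrite('pics/a6.png',np.hstack([cv2.resize(V['wrist'],(480,360)),cv2.resize(V['side'][100:250,180:320],(310,332))[:,:][:332],][0:1]+[cv2.resize(V['side'][100:250,180:313],(320,360))])[...,::-1])
# hook again: prongs now seen by all cameras
q=[]
for n in('wrist','scene','side'):
    w=cloud(get_image(n)).reshape(-1,3);w=w[(w[:,0]>508)&(w[:,0]<600)&(w[:,2]>192)&(w[:,2]<224)&(w[:,1]>-35)&(w[:,1]<70)]
    for lab,s in(('R',w[:,1]<0),('L',w[:,1]>36)):
        t=w[s];
        if len(t)<15: print(n,lab,len(t));continue
        f=np.polyfit(t[:,0],t[:,1],1);t=t[abs(np.polyval(f,t[:,0])-t[:,1])<5];f=np.polyfit(t[:,0],t[:,1],1);lo=t[t[:,2]<206]
        print(n,lab,len(t),'yaw',np.degrees(np.arctan(f[0])).round(1),'y@545',np.polyval(f,545).round(1),'low x',np.percentile(lo[:,0],[5,50,95]).round(1) if len(lo) else None,'tip',t[:,0].min().round(1),'top',np.percentile(t[t[:,0]<532][:,2],97).round(1))
E
```

```text
side 990
scene 797
wrist 8280
base [456.9   4.9  99.3] axis xy [0.012 0.005] tilt deg 0.7 med|res| 1.28
[463.53079388   6.19481222 226.25325292] d [-0.28066751  0.2224884  -0.13894544] [ 0.74229846 -0.58550875 -5.86922837] 13.210332547703679
wrist 1763 [457.3   7.5 239.3] tool [[-18.4, -5.8, -15.6], [2.2, 0.4, -13.9], [18.1, 6.4, -9.9]]
side 32 [456.7  -6.6 239.3] tool [[-20.1, -7.5, -17.6], [-11.3, -2.4, -14.8], [7.5, 9.2, -5.9]]
scene 51 [457.3   7.5 239.5] tool [[-18.8, -5.3, -17.5], [2.3, 0.4, -14.5], [17.9, 5.9, -10.2]]
[-0.06981773  0.01288202  2.25493613  0.20470786  0.43744312 -0.36034405] [-0.12424945  0.99224908  0.0019569 ]
wrist R 904 yaw 7.3 y@545 -13.4 low x [536.4 550.5 558.9] tip 526.1 top 220.2
wrist L 1032 yaw 7.5 y@545 50.4 low x [528.8 542.5 550.1] tip 517.3 top 220.5
scene R 62 yaw 7.4 y@545 -13.5 low x [538.9 547.  556.5] tip 526.9 top 220.6
scene L 76 yaw 7.5 y@545 50.7 low x [529.8 542.4 549.3] tip 517.3 top 221.4
side R 64 yaw 7.7 y@545 -15.5 low x [533.2 546.6 557.1] tip 523.3 top 220.3
side L 63 yaw 7.5 y@545 48.7 low x [526.6 537.3 547.7] tip 513.6 top 219.6
```

View pics/a6.png

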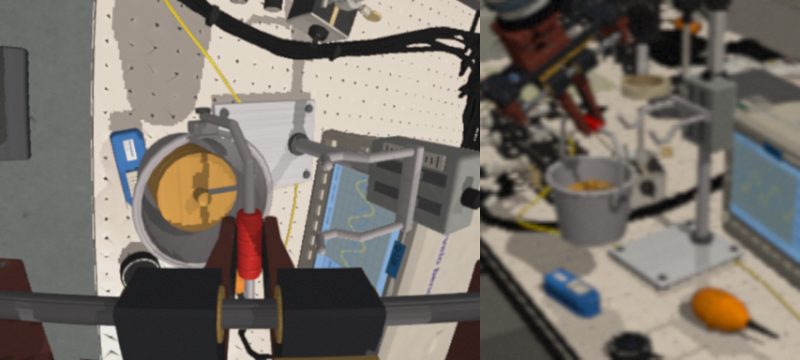

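The pail hangs level in the grip (0.7°). The wrist view shows both prongs ahead of it, and the seat measures (544, 18) with yaw 7.4°, matching the earlier fit. Advancing along the hook axis.

Request:
play_rows(plan="0 0.01 0.24 0.12 0 0 0; 0 0.01 0.24 0.12 0 0 0; 0 0.01 0.48 0.23 0 0 0; 0 0.01 0.48 0.23 0 0 0; 0 0.01 0.48 0.23 0 0 0; 0 0.01 0.48 0.23 0 0 0; 0 0.01 0.48 0.23 0 0 0; 0 0.01 0.48 0.23 0 0 0; 0 0.01 0.48 0.23 0 0 0; 0 0.01 0.48 0.23 0 0 0; 0 0.01 0.48 0.23 0 0 0; 0 0.01 0.48 0.23 0 0 0; 0 0.01 0.48 0.23 0 0 0; 0 0.01 0.48 0.23 0 0 0; 0 0.01 0.48 0.23 0 0 0; 0 0.01 0.48 0.23 0 0 0; 0 0.01 0.24 0.12 0 0 0; 0 0.01 0.24 0.12 0 0 0; 0 0 0 0 0 0 0")

```text
t: 30.92
ee_pos: [548.0, 18.7, 226.5]
orientation: [1.856, 2.102, 0.485]
ft_force: [-0.4, 0.3, -5.4]
width: 13.1
```

```bash
python3 sync.py;python3 pail.py 541 16 88 2>/dev/null;  python3 look.py; python3 - <<'E'
from h import *
o=get_obs();rr=R.from_rotvec(o['orientation'])
V=np.load('last.npz')
cv2.imwrite('pics/b7.png',np.hstack([V['wrist'][60:384,100:500],cv2.resize(V['side'][100:230,200:330],(324,324))])[...,::-1])
im=get_image('wrist');W=cloud(im)
w=W.reshape(-1,3);w=w[(w[:,0]>508)&(w[:,0]<600)&(w[:,2]>192)&(w[:,2]<224)&(w[:,1]>-22)&(w[:,1]<62)]
d=w-(o['ee_pos']-9*rr.as_matrix()[:,2]);e=np.array([.992,.124,0]);b=np.array([-.124,.992,0])
x=d@e;y=d@b
for s in((y<-24),(y>24)): 
    print(s.sum(), 'y',np.percentile(y[s],[5,50,95]).round(1) if s.any() else 0)
    if s.sum()>20:
        for a in range(-30,40,5):
            k=s&(x>=a)&(x<a+5); print(a,k.sum(),np.percentile(w[k,2],90).round(1) if k.any() else None,end=' | ')
        print()
E
```

```text
side 896
scene 747
wrist 8016
base [541.3  17.3  99.7] axis xy [0.01  0.008] tilt deg 0.8 med|res| 1.29
[547.65570949  18.670129   226.42272603] d [-0.31846683 -0.03870186 -0.09219068] [ 0.54535825 -0.38552373 -5.71958461] 13.236302054439127
wrist 1756 [541.5  20.  239.4] tool [[-18.3, -5.7, -15.7], [2.2, 0.5, -14.0], [18.2, 6.4, -9.7]]
side 25 [540.4   5.8 239.1] tool [[-22.7, -7.5, -17.9], [-11.5, -2.9, -14.5], [3.5, 6.5, -7.7]]
scene 47 [541.4  19.2 239.4] tool [[-17.4, -4.8, -16.3], [1.7, 0.2, -14.2], [17.2, 6.0, -10.5]]
186 y [-33.8 -30.3 -28.6]
-30 0 None | -25 0 None | -20 0 None | -15 0 None | -10 0 None | -5 0 None | 0 0 None | 5 0 None | 10 0 None | 15 1 215.8 | 20 0 None | 25 0 None | 30 0 None | 35 1 216.9 | 
1535 y [28.6 32.1 34.5]
-30 0 None | -25 82 220.2 | -20 113 219.9 | -15 80 214.5 | -10 76 207.4 | -5 101 203.7 | 0 100 203.6 | 5 114 205.6 | 10 16 214.3 | 15 151 218.6 | 20 99 219.3 | 25 89 219.8 | 30 92 219.6 | 35 86 219.6 |
```

View pics/b7.png

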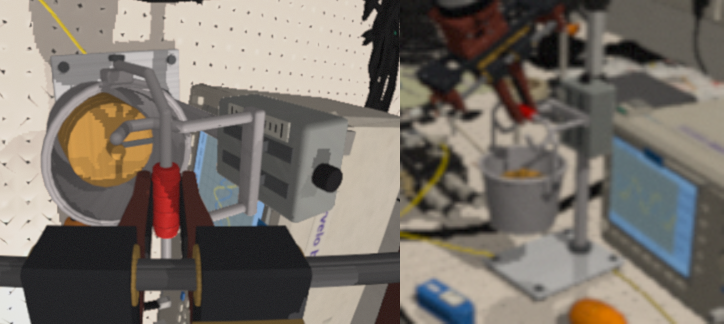

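The bar sits over both dips: the visible prong is 32 mm off centre, with its dip floor centred under the bar. Lowering.

Request:
play_rows(plan="0 0 -0.09 0.18 0 0 0; 0 0 -0.09 0.18 0 0 0; 0 0 -0.09 0.18 0 0 0; 0 0 -0.09 0.18 0 0 0; 0 0 -0.08 0.18 0 0 0; 0 0 -0.09 0.18 0 0 0; 0 0 -0.09 0.18 0 0 0; 0 0 -0.09 0.18 0 0 0; 0 0 -0.08 0.18 0 0 0; 0 0 -0.09 0.18 0 0 0; 0 0 -0.09 0.18 0 0 0; 0 0 -0.04 0.09 0 0 0; 0 0 -0.04 0.09 0 0 0; 0 0 -0.05 0.09 0 0 0; 0 0 -0.04 0.09 0 0 0; 0 0 -0.04 0.09 0 0 0; 0 0 -0.05 0.09 0 0 0; 0 0 -0.04 0.09 0 0 0; 0 0 -0.04 0.09 0 0 0; 0 0 0 0 0 0 0")

```text
t: 33.78
ee_pos: [547.9, 18.7, 196.5]
orientation: [1.855, 2.102, 0.485]
ft_force: [-0.6, -0.3, -3.8]
width: 13.5
```

```bash
python3 - <<'E'
from h import *
import time
for i in range(4):
    get_image('side');o=get_obs();print(o['ee_pos'].round(1),o['ft_force'].round(2),o['moment'].round(3))
E
```

```text
[547.9  18.8 196.5] [-0.65  0.27 -4.77] [-0.018  0.529 -0.014]
[547.9  18.7 196.6] [-0.02 -0.31 -4.26] [-0.058  0.543 -0.033]
[547.9  18.7 196.6] [ 0.11  0.24 -3.88] [-0.051  0.588  0.045]
[547.9  18.7 196.6] [-0.22  0.33 -3.25] [-0.05   0.535  0.021]
```

Request:
play_rows(plan="0 0 -0.04 0.09 0 0 0; 0 0 -0.05 0.09 0 0 0; 0 0 -0.04 0.09 0 0 0; 0 0 -0.04 0.09 0 0 0; 0 0 -0.05 0.09 0 0 0; 0 0 -0.04 0.09 0 0 0; 0 0 -0.04 0.09 0 0 0; 0 0 -0.05 0.09 0 0 0; 0 0 -0.04 0.09 0 0 0; 0 0 -0.04 0.09 0 0 0; 0 0 -0.05 0.09 0 0 0; 0 0 -0.04 0.09 0 0 0; 0 0 0 0 0 0 0")

```text
t: 35.6
ee_pos: [548.0, 18.7, 184.5]
orientation: [1.856, 2.102, 0.485]
ft_force: [-1.0, -0.4, -0.1]
width: 13.0
```

```bash
cat > f.py <<'E'
from h import *
a=[]
for i in range(8):
    get_image('side');o=get_obs();a.append(np.r_[o['ee_pos'],o['ft_force'],o['moment']])
print(np.mean(a,0).round(2))
E
python3 f.py; python3 pail.py 541 16 55 2>/dev/null
```

```text
[ 5.4795e+02  1.8770e+01  1.8456e+02 -1.1400e+00 -3.4000e-01 -4.6000e-01
 -9.0000e-02  4.1000e-01 -1.0000e-02]
side 818
scene 633
wrist 7632
base [541.4  17.   59.5] axis xy [0.009 0.013] tilt deg 0.9 med|res| 1.33
```

Request:
play_rows(plan="0 0 -0.04 0.09 0 0 0; 0 0 -0.03 0.06 0 0 0; 0 0 0 0 0 0 0; 0 0 0 0 0 0 0; 1.6 0 0 0 0 0 0; 1.8 0 0 0 0 0 0; 2.2 0 0 0 0 0 0; 2.6 0 0 0 0 0 0; 2.8 0 0 0 0 0 0; 2.8 0 0 0 0 0 0")

```text
t: 37.4
ee_pos: [548.0, 18.8, 182.9]
orientation: [1.856, 2.102, 0.485]
ft_force: [0.3, 0.4, 0.1]
width: 27.9
```

```bash
python3 pail.py 541 16 55 2>/dev/null; python3 look.py; python3 sync.py; python3 - <<'E'
from plan import *
from ik import ik
p,r=load();z=r.as_matrix()[:,2];print(ik(p,r),ik(p-150*z,r),(p-150*z))
E
```

```text
side 787
scene 608
wrist 7326
base [542.2  17.1  57.6] axis xy [0.004 0.01 ] tilt deg 0.6 med|res| 1.4
[547.93137469  18.77116868 182.8687066 ] d [-4.28016243e-02  6.23378159e-02 -4.36462101e+01] [ 0.43066316  0.02551772 -0.48216762] 28.164085487010865
wrist 1730 [541.6  20.  194.7] tool [[-18.3, -6.5, -14.6], [2.2, -0.5, -12.9], [18.1, 5.6, -8.7]]
side 20 [537.2  17.4 193.9] tool [[-11.9, -12.0, -23.6], [-0.1, -4.7, -14.3], [12.4, 0.2, -12.8]]
scene 38 [540.9  20.9 194.8] tool [[-14.9, -5.4, -16.2], [3.1, -0.7, -13.3], [18.5, 3.8, -10.4]]
[0.01 0.25 2.12 0.17 0.32] [-0.02  0.04  2.    0.1   0.65] [482.93286134  10.37494519 317.77093559]
```

Released, and the hook is carrying the whole weight. Retracting along the fingers.

Request:
play_rows(plan="2.8 0 0 -0.3 0 0 0; 2.8 0 0 -0.5 0 0 0; 2.8 0 0 -0.8 0 0 0; 2.8 0 0 -1 0 0 0; 2.8 0 0 -1.2 0 0 0; 2.8 0 0 -1.5 0 0 0; 2.8 0 0 -1.5 0 0 0; 2.8 0 0 -1.5 0 0 0; 2.8 0 0 -1.5 0 0 0; 2.8 0 0 -1.5 0 0 0; 2.8 0 0 -1.5 0 0 0; 2.8 0 0 -1.2 0 0 0; 2.8 0 0 -0.8 0 0 0; 2.8 0 0 -0.3 0 0 0; 2.8 0 0 0 0 0 0; 2.8 0 0 0 0 0 0; 2.8 0 0 0 0 0 0; 2.8 0 0 0 0 0 0")

```text
t: 39.95
ee_pos: [482.4, 10.3, 318.4]
orientation: [1.856, 2.102, 0.485]
ft_force: [0.1, 0.2, 0.3]
width: 27.9
```

```bash
for i in 1 2; do python3 pail.py 541 16 50 2>/dev/null; done; python3 - <<'E'
from h import *
o=get_obs();print(o['t'],o['ee_pos'],o['ft_force'])
W={};V={}
for n in('wrist','scene','side'):
    im=get_image(n);W[n]=cloud(im);V[n]=im['pixels'];px=im['pixels'].astype(int);w=W[n]
    m=(px[...,0]>90)&(px[...,1]<55)&(px[...,2]<55)&(np.linalg.norm(w-[542,18,190],axis=2)<45);q=w[m]
    print(n,'sleeve',len(q),np.median(q,0).round(1) if len(q) else '')
    e=np.array([.992,.124,0]);b=np.array([-.124,.992,0]);d=w.reshape(-1,3)-[544,18,0];x=d@e;y=d@b;z=d[:,2]
    for nm,s in(('R',(y<-27)&(y>-38)),('L',(y>27)&(y<38))):
        for lab,lo,hi in(('tip',-24,-18),('bar',-4,4),('level',30,60)):
            k=s&(x>lo)&(x<hi)&(z>165)&(z<225);print(nm,lab,k.sum(),np.percentile(z[k],90).round(1) if k.sum()>3 else None,end='; ')
    print()
# bystanders: depth change of bench objects vs the first clouds
for n in('scene','side'):
    a=np.load(n+'0.npz')['W'];b_=W[n];dz=np.abs(a[...,2]-b_[...,2])
    m=(dz>8)&(np.nanmin(np.stack([a[...,2],b_[...,2]]),0)>-5)&(np.nanmax(np.stack([a[...,2],b_[...,2]]),0)<60)
    m=cv2.morphologyEx(m.astype(np.uint8),cv2.MORPH_OPEN,np.ones((3,3)))
    N,L,st,c=cv2.connectedComponentsWithStats(m);print(n,[(int(st[i,4]),c[i].round().tolist(),np.nanmedian(a[L==i],0).round().tolist()) for i in range(1,N) if st[i,4]>25])
cv2.imwrite('pics/end.png',np.hstack([V['wrist'][:,60:440],cv2.resize(V['side'][100:300,190:400],(403,384))])[...,::-1])
E
```

```text
side 818
scene 674
wrist 3486
base [542.   17.2  55.8] axis xy [ 0.005 -0.002] tilt deg 0.3 med|res| 1.25
side 822
scene 669
wrist 3507
base [541.8  17.2  55.9] axis xy [0.01 0.  ] tilt deg 0.6 med|res| 1.21
40.25 [482.49185407  10.31108459 318.65241739] [-0.1066924   0.58643177 -0.43813784]
wrist sleeve 547 [541.6  18.9 194.5]
R tip 37 203.1; R bar 78 191.9; R level 172 202.6; L tip 48 203.4; L bar 89 192.1; L level 195 202.6; 
scene sleeve 38 [541.5  21.2 194.4]
R tip 5 204.4; R bar 10 192.1; R level 21 202.9; L tip 6 203.0; L bar 9 193.6; L level 23 203.7; 
side sleeve 17 [537.5  18.7 194.2]
R tip 8 202.1; R bar 4 190.3; R level 18 202.6; L tip 6 201.7; L bar 5 191.5; L level 15 202.4; 
scene [(71, [304.0, 156.0], [567.0, -402.0, 54.0])]
side [(95, [248.0, 204.0], [553.0, 43.0, 13.0]), (463, [334.0, 255.0], [585.0, -347.0, 54.0]), (479, [332.0, 276.0], [541.0, -396.0, 33.0])]<stdin>:16: RuntimeWarning: All-NaN slice encountered
```

View pics/end.png

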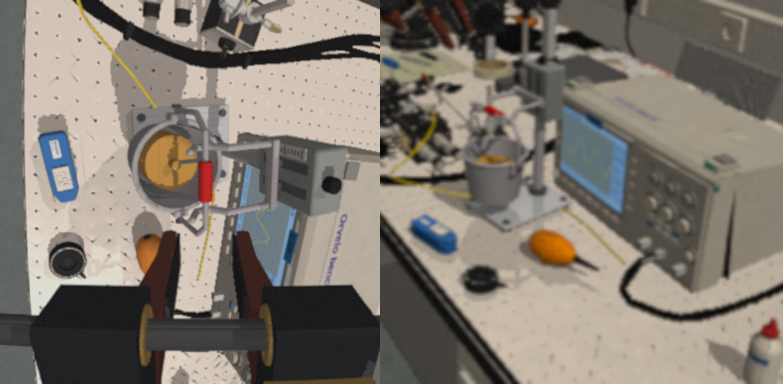

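The final view shows the bar in both dips, with the sleeve at (205,180) between the prongs. The hook has sunk about 17 mm and the pail is level and still. Depth only changed at the pail's old and new places. Handing in.

```bash
python3 -c "
from workcell import *
print(close_job())"
```

```text
the job is handed in; nothing more can be done
None
```

The pail is hanging in the dips of both prongs of the balance's hook and the gripper is well clear. I handed the job in at about 40 s of the 72 s allowed.

**What went wrong on the way:** my first attempt to swing the handle up was too fast. With the handle only caged between the fingers, it tipped the pail about 27° on its +x bottom edge, still standing on the bench. I lowered it back along the reverse arc; it measured level (0.6°) and in its original place. I then gripped the sleeve and swung the handle up slowly, with the pail level to within about 1°. So the "without tipping it" condition held for the carry itself, but not for that first swing.

**What I did after that:**
- I re-gripped with the tool tilted 26° so the gripper body would clear the balance head.
- I lifted and carried the pail level (within 1°), slid the bar over the prongs and lowered it until the weight on the wrist had fallen from about 5.5 N to about zero.
- I opened the fingers and backed away along them.

**Last checks:**
- **Hanging position:** all three cameras put the bar in both dips, with the sleeve between the prongs.
- **Load:** the hook has sunk about 17 mm, near the top of the expected 9 to 18 mm.
- **Pail:** two successive fits gave a tilt of 0.3° and 0.6° and the same position, so it is hanging still.
- **Bystanders:** depth changed only around the pail's old and new places, so I found no sign that any of the other objects had moved.
- **Disagreement:** my fit of the pail's base height reads about 7 to 10 mm too high, even when the pail stood on the bench. I treated that as a bias in the fit.

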